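# Load and gauge a focus-drive cam stack

## Robot

A 6-joint arm with a two-finger parallel gripper is mounted at the origin on the work surface. World frame = base frame: x ahead of the robot, y to its left, z up, the work surface at z = 0. Lengths are in mm, angles in rad, forces in N, time in s.
With the tool pointing down it reaches from about 300 to 875 mm from the base axis. Payload 6.4 kg.
Tool frame: the origin (TCP) lies midway between the tips of the shut fingers; the grasp point (between the pads) lies 19 mm behind it; z points along the fingers, y is the line along which they close (so a half turn about z gives the same grasp; the last joint's range is limited). The gripper opens to 85 mm and grips with 20 to 120 N. Pads are 22 mm wide; open, the fingers measure 114 mm over their backs; the gripper's body (76 mm by 85 mm) begins 54 mm behind the grasp point. The pads swing forward as they close: fully open they stand 13 mm farther back than shut.
Start: joints at [-1.343, 0.181, 1.607, -0, 1.354, -0.206], TCP at [241.702, -521.748, 231.288] pointing down, gripper open.
Joint ranges: [-2.99, 2.99], [-0.89, 2.07], [0.3, 2.58], [-1.14, 4.28], [0, 2.63], [-3.12, 3.12]. Speed limits (rad/s): [2.57, 2.57, 3.01, 3.14, 3.14, 3.14].

## Interface

Orientations are given as a unit quaternion [x, y, z, w].
In Python, from station import bot gives the robot as it stands.
- The arm moves only by the shell command python3 -m pendant 'ROWS' [FORCE]. ROWS is JSON, a list of rows, each a list of 3 entries, a list of its own where there are three numbers: the shift along the tool's x, y, z in cm, then the turn about the tool's z in rad, then the opening in per cent of the stroke, from 0 (shut) to 100 (fully open). A call has 1 to 12 rows; each row is the pose to reach, as a shift and turn from the pose commanded when the call began, along the tool's axes at that moment; what a row does not reach only later rows make up. A row lasts 1/12 s, in which the tool goes at most 41.7 mm and 7.16 degrees, less where a joint would pass 70% of its speed; a pose out of reach is approached as far as the arm can. A call with a gripper value outside its range is refused whole. The fingers move at their own pace and stop on an object; FORCE is the grip in N (left out, the last holds). Time passes only in rows, so rows that repeat a pose let the fingers close. It gives the time, the measured TCP pose, the force, the opening and the grip force at its end, in the units of the state.
- bot.observe(): the state, without advancing time (a new reading comes with each control period).
- bot.camera(name): name is "scene" or "top" or "wrist"; returns the picture (384x512x3 uint8, red, green, blue); there is no depth.
- bot.camera_model(name): a dict with "intrinsics" (3x3 intrinsics, pixels), "distortion" ([k1, k2, p1, p2, k3] as OpenCV has them; the pictures are not rectified), "R" (3x3) and "t" (3): a world point X has camera coordinates R X + t. Camera axes: x right, y down, z forward; pixel columns grow to the right and rows downward; lengths in mm; the calibration is good to about 2 mm. A picture is of the moment at which its call begins: read the wrist's pose just before it. camera_model takes no time and is no camera call; for the wrist camera it gives the pose at the moment of the call.
- bot.hand_in(): hands the job in; it is judged then, once.
The state is a dict: "clock": time; "qpos": joint angles; "joint_vel": joint speeds; "effort": joint torques, N m; "eef_pos": TCP position; "orientation": TCP orientation; "contact_force": force on the tool from outside, world axes, zero at the start; "wrist_torque": the same for the moment, N m; "finger_gap": finger opening in mm; "finger_force": force on a finger pad.
Only numpy, scipy, OpenCV 4.12 (cv2) and the standard library are available. Lean on these libraries where they do the work, as an engineer would, in place of code of your own. Each camera call takes 0.05 s, during which the arm holds its last target. There are 200 camera calls.

## Task

Check the cams for the microscope's focus drive: draw the caliper gauge's sliding jaw right back, stack every D-bore cam lying on the bench onto the gauge's flatted spindle, flat to flat and fully home, then slide the jaw shut on their noses until the sprung pad is clearly pressed in, and hold it there a moment. Finally draw the jaw right back again, leaving the cams stacked on the spindle and the other things on the bench where they are.

Things in the scene. Friction and masses are not known exactly. Their poses are not given: they have to be found in the camera images.
- gauge: caliper gauge, fixed to the bench at a different place and yaw each time. Origin on the spindle axis at bench level; z up, x from the spindle towards the sliding jaw. Grey base 12 mm high, x = -55 to +220 mm, y = +-35 mm. The fixed jaw is a post 30 mm wide, x = -48 to -34 mm, 72 mm high; it clears the heel of a seated cam by 7 mm
- spindle_top (a point): top of the upright steel spindle, on its axis, 105 mm above the bench. Spindle 28 mm across with one flat 8 mm from the axis, facing the sliding jaw (gauge +x), so a cam fits only with its nose towards the jaw, cam x along gauge x within about 0.1 rad; 1 mm clear all round. The top 7 mm taper to 18 mm across (flat to 4 mm from the axis) as a lead-in
- seat (a point): on the spindle axis, centre of the top of its shoulder (44 mm across, with a rest of the same height, 34 mm wide, reaching to gauge x = 55 mm under the nose), 37 mm above the bench; the underside of the lowest cam rests here, the next cams rest on top of it, 15 mm apart
- jaw (a joint): sliding jaw of the gauge, m: 0 = fully shut towards the spindle, 0.08 = fully drawn back (beyond 0.065 counts as right back). Moves along gauge x, drags with about 2.5 N, stays where it is left. Its block, 36 x 50 mm, reaches 84 mm above the bench and spans gauge x = 72 to 108 mm at jaw value 0
- jaw_grip (a point): grip point on the jaw's upright black fin, 108 mm above the bench, at gauge x = 92 mm + jaw value. The fin is 14 mm thick across the slide (gauge y), 30 mm long along it, and stands from 84 to 126 mm above the bench: pinch it across, push or pull along gauge x
- feeler (a joint): sprung brass pad on the jaw's front, m: 0 = free, up to 0.012 as it is pushed into the jaw, 1.2 N per mm; contact registers beyond 0.003. Its free face (36 mm wide, 41 to 75 mm above the bench) is at gauge x = 62 mm + jaw value, so it meets the noses of seated cams at jaw value about 0.008; with the jaw at 0 it is pressed in about 8 mm
- cam1: one of 3 or 4 identical aluminium cams (None if absent), 97 x 54 x 15 mm, flat on the bench, 0.13-0.25 kg. Origin on the bore axis at the underside; z up, x from bore to square nose (end face x = +70 mm; heel ends x = -27). Flat parallel sides y = +-27 mm from x = -11 to +70. Through bore is a D: octagon 30 mm across flats with a flat wall at x = +9 mm, nose side
- cam2: one of 3 or 4 identical aluminium cams (None if absent), 97 x 54 x 15 mm, flat on the bench, 0.13-0.25 kg. Origin on the bore axis at the underside; z up, x from bore to square nose (end face x = +70 mm; heel ends x = -27). Flat parallel sides y = +-27 mm from x = -11 to +70. Through bore is a D: octagon 30 mm across flats with a flat wall at x = +9 mm, nose side
- cam3: one of 3 or 4 identical aluminium cams (None if absent), 97 x 54 x 15 mm, flat on the bench, 0.13-0.25 kg. Origin on the bore axis at the underside; z up, x from bore to square nose (end face x = +70 mm; heel ends x = -27). Flat parallel sides y = +-27 mm from x = -11 to +70. Through bore is a D: octagon 30 mm across flats with a flat wall at x = +9 mm, nose side
- cam4: one of 3 or 4 identical aluminium cams (None if absent), 97 x 54 x 15 mm, flat on the bench, 0.13-0.25 kg. Origin on the bore axis at the underside; z up, x from bore to square nose (end face x = +70 mm; heel ends x = -27). Flat parallel sides y = +-27 mm from x = -11 to +70. Through bore is a D: octagon 30 mm across flats with a flat wall at x = +9 mm, nose side
- focus_knob: bystander: round black knob 60 mm across, 36 mm high, standing; origin under its centre
- driver: bystander: screwdriver 190 mm long, lying; origin near its middle
- mug: bystander: white mug 80 mm across, 75 mm high; origin under its centre
- bottle: bystander: clear bottle 60 mm across, 150 mm high; origin under its centre
- ring_adapter: bystander: dark steel ring, 68 mm outside, round 48 mm hole, 14 mm high, lying flat; origin under its centre
- jar: bystander: amber jar 60 mm across, 60 mm high; origin under its centre
- lens_case: bystander: black case 120 x 80 x 30 mm; origin under its centre
Not all that is in view belongs to the job. What is shaped like the cam3 but pink is not meant. Leave any purple or turquoise look-alike of the cam1 alone.

How it is judged (in metres and radians):
On the way, in this order (a step that is already met when the one before it is completed fails the run):
1. the jaw is drawn right back (value of joint jaw above 0.065 m), for 0.2 s.
2. every cam is fully home on the spindle, with the jaw back (horizontal distance between each of cam1, cam2, cam3, cam4 and seat below 0.004 m and angle between the x axis of each of cam1, cam2, cam3, cam4 and the x axis of gauge, either way round below 0.2 rad and angle between each of cam1, cam2, cam3, cam4's own z axis and vertical below 0.05 rad and (z of cam1 in the frame of seat below 0.0025 m or z of cam1 in the frame of cam2 between 0.0125 and 0.0175 m or z of cam1 in the frame of cam3 between 0.0125 and 0.0175 m or z of cam1 in the frame of cam4 between 0.0125 and 0.0175 m) and (z of cam2 in the frame of seat below 0.0025 m or z of cam2 in the frame of cam1 between 0.0125 and 0.0175 m or z of cam2 in the frame of cam3 between 0.0125 and 0.0175 m or z of cam2 in the frame of cam4 between 0.0125 and 0.0175 m) and (z of cam3 in the frame of seat below 0.0025 m or z of cam3 in the frame of cam1 between 0.0125 and 0.0175 m or z of cam3 in the frame of cam2 between 0.0125 and 0.0175 m or z of cam3 in the frame of cam4 between 0.0125 and 0.0175 m) and (z of cam4 in the frame of seat below 0.0025 m or z of cam4 in the frame of cam1 between 0.0125 and 0.0175 m or z of cam4 in the frame of cam2 between 0.0125 and 0.0175 m or z of cam4 in the frame of cam3 between 0.0125 and 0.0175 m) and linear speed of each of cam1, cam2, cam3, cam4 below 0.02 m/s and value of joint jaw above 0.05 m), for 0.2 s.
3. the jaw is shut on the cams and the pad is pressed in more than 3 mm (horizontal distance between each of cam1, cam2, cam3, cam4 and seat below 0.004 m and angle between the x axis of each of cam1, cam2, cam3, cam4 and the x axis of gauge, either way round below 0.2 rad and angle between each of cam1, cam2, cam3, cam4's own z axis and vertical below 0.05 rad and (z of cam1 in the frame of seat below 0.0025 m or z of cam1 in the frame of cam2 between 0.0125 and 0.0175 m or z of cam1 in the frame of cam3 between 0.0125 and 0.0175 m or z of cam1 in the frame of cam4 between 0.0125 and 0.0175 m) and (z of cam2 in the frame of seat below 0.0025 m or z of cam2 in the frame of cam1 between 0.0125 and 0.0175 m or z of cam2 in the frame of cam3 between 0.0125 and 0.0175 m or z of cam2 in the frame of cam4 between 0.0125 and 0.0175 m) and (z of cam3 in the frame of seat below 0.0025 m or z of cam3 in the frame of cam1 between 0.0125 and 0.0175 m or z of cam3 in the frame of cam2 between 0.0125 and 0.0175 m or z of cam3 in the frame of cam4 between 0.0125 and 0.0175 m) and (z of cam4 in the frame of seat below 0.0025 m or z of cam4 in the frame of cam1 between 0.0125 and 0.0175 m or z of cam4 in the frame of cam2 between 0.0125 and 0.0175 m or z of cam4 in the frame of cam3 between 0.0125 and 0.0175 m) and value of joint feeler above 0.003 m and value of joint jaw below 0.009 m), for 0.3 s.
At the end, for the whole second after the job is handed in: every cam that is present is on the spindle (bore within 4 mm of its axis, flat to flat within 0.2 rad, level within 0.05 rad), the lowest on the shoulder and each other directly on the one below (within 2.5 mm), all at rest, and the jaw is drawn back beyond 65 mm with its pad free (horizontal distance between each of cam1, cam2, cam3, cam4 and seat below 0.004 m and angle between the x axis of each of cam1, cam2, cam3, cam4 and the x axis of gauge, either way round below 0.2 rad and angle between each of cam1, cam2, cam3, cam4's own z axis and vertical below 0.05 rad and (z of cam1 in the frame of seat below 0.0025 m or z of cam1 in the frame of cam2 between 0.0125 and 0.0175 m or z of cam1 in the frame of cam3 between 0.0125 and 0.0175 m or z of cam1 in the frame of cam4 between 0.0125 and 0.0175 m) and (z of cam2 in the frame of seat below 0.0025 m or z of cam2 in the frame of cam1 between 0.0125 and 0.0175 m or z of cam2 in the frame of cam3 between 0.0125 and 0.0175 m or z of cam2 in the frame of cam4 between 0.0125 and 0.0175 m) and (z of cam3 in the frame of seat below 0.0025 m or z of cam3 in the frame of cam1 between 0.0125 and 0.0175 m or z of cam3 in the frame of cam2 between 0.0125 and 0.0175 m or z of cam3 in the frame of cam4 between 0.0125 and 0.0175 m) and (z of cam4 in the frame of seat below 0.0025 m or z of cam4 in the frame of cam1 between 0.0125 and 0.0175 m or z of cam4 in the frame of cam2 between 0.0125 and 0.0175 m or z of cam4 in the frame of cam3 between 0.0125 and 0.0175 m) and linear speed of each of cam1, cam2, cam3, cam4 below 0.02 m/s and value of joint jaw above 0.065 m and value of joint feeler below 0.002 m); the robot touches nothing.
It fails at once if a bystander is moved more than 50 mm (distance of any of focus_knob, driver, mug, bottle, ring_adapter, jar, lens_case from where it was at the start of the episode above 0.05 m).
Of cam1, cam2, cam3, cam4 only 3 to 4 are there at a start; the rules pass over those that are not, and their reading is None.
At some moment in a run one of cam1, cam2, cam3, cam4 may be knocked a few centimetres aside while the robot is not near it.
It also fails if it takes over 210 s, if anything falls off the work surface, if the arm or the gripper's body presses on something with over 40 N, if the wrist force passes 120 N, or if a joint passes its speed limit or range.

## Working session

There is one attempt and no reset: what is moved stays moved. The work goes in short steps, Python scripts to look and compute and a shell command to move; the robot and the scene stay as the last step left them, time stands still between calls to the robot, and variables do not carry over. Pictures are saved under pics/ and viewed, at most 15 in all, crops included, and the job is handed in when it is done.

```bash
ls; mkdir -p pics
python3 - <<'E'
from station import bot
import cv2,json
s=bot.observe(); print({k:s[k] for k in('clock','eef_pos','orientation','finger_gap')})
for n in('scene','top'):
    cv2.imwrite(f'pics/{n}0.png',cv2.resize(bot.camera(n)[:,:,::-1],(800,600)))
    print(n,bot.camera_model(n))
E
```

```text
pics
{'clock': 0.0, 'eef_pos': array([ 241.562204  , -521.18991336,  230.37105645]), 'orientation': array([ 9.76576387e-01,  2.15169167e-01, -1.44819930e-05, -8.88105492e-04]), 'finger_gap': 85.20608554730639}
scene {'intrinsics': array([[420.22177614,   0.        , 255.75568097],
       [  0.        , 420.22177614, 189.61161951],
       [  0.        ,   0.        ,   1.        ]]), 'distortion': array([-0.13691892,  0.        ,  0.        ,  0.        ,  0.        ]), 'R': array([[-0.6534048 ,  0.75671143, -0.02121254],
       [ 0.48636837,  0.39816655, -0.77775909],
       [-0.58009308, -0.51850863, -0.62820444]]), 't': array([ 411.61324796, -182.98355912, 1575.78561492])}
top {'intrinsics': array([[485.3826963 ,   0.        , 264.71344618],
       [  0.        , 485.3826963 , 197.57455874],
       [  0.        ,   0.        ,   1.        ]]), 'distortion': array([-0.02447374,  0.        ,  0.        ,  0.        ,  0.        ]), 'R': array([[ 0.02725133, -0.99953035,  0.01401552],
       [-0.99346409, -0.02863531, -0.11049492],
       [ 0.11084437, -0.01091278, -0.99377786]]), 't': array([ -69.25136895,  546.44251076, 1659.60463017])}
```

View pics/scene0.png

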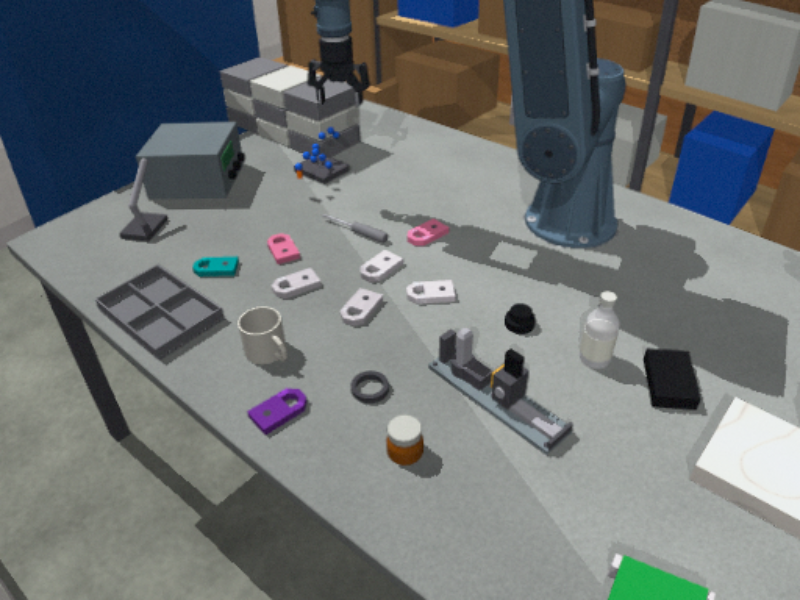

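View pics/top0.png

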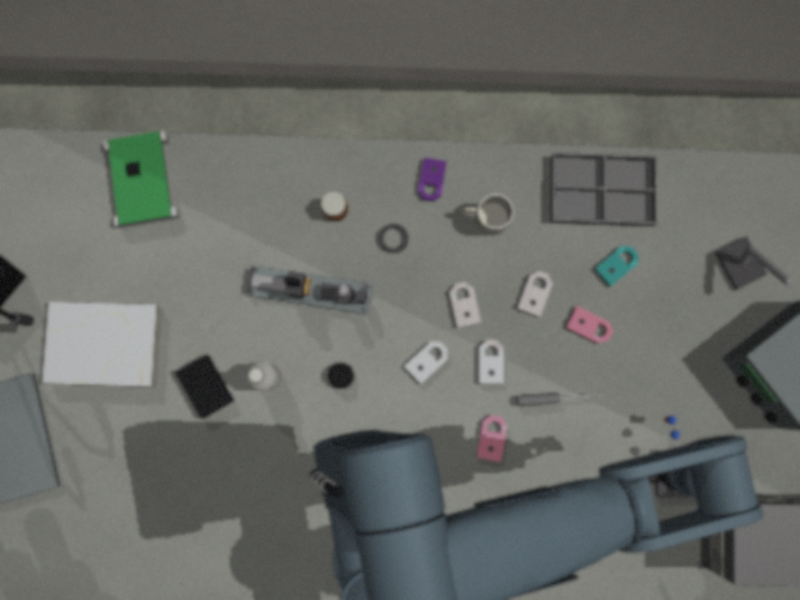

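The scene shows four plain aluminium cams at top-view (800×600) pixels (464,304), (536,293), (427,361) and (490,362). The pink, turquoise and purple ones are decoys. The gauge spans (250–368, 290), with the spindle near (345,290) and the jaw to its left near (300,285).

```bash
cat > h.py <<'E'
import numpy as np,cv2
from station import bot
from scipy.spatial.transform import Rotation as Ro
def unproj(m,px,z):
    """native pixels (n,2) -> world points on plane z"""
    K,D,R,t=(np.array(m[k]) for k in('intrinsics','distortion','R','t'))
    u=cv2.undistortPoints(np.array(px,float).reshape(-1,1,2),K,D).reshape(-1,2)
    d=np.c_[u,np.ones(len(u))]@R; c=-R.T@t
    return c+d*((np.broadcast_to(z,len(u))-c[2])/d[:,2])[:,None]
def proj(m,X):
    K,D,R,t=(np.array(m[k]) for k in('intrinsics','distortion','R','t'))
    return cv2.projectPoints(np.array(X,float).reshape(-1,3),cv2.Rodrigues(R)[0],t,K,D)[0].reshape(-1,2)
def go(xyz,yaw=None,frm=None):
    """tool-frame shift (cm) and turn to TCP xyz with closing line (tool y) at world yaw (mod pi)"""
    s=bot.observe(); R=Ro.from_quat(s['orientation']).as_matrix()
    print('tcp',s['eef_pos'].round(1),'yawY',round(np.arctan2(R[1,1],R[0,1]),3),'q6',round(s['qpos'][5],2),'t',round(s['clock'],1))
    sh=R.T@(np.array(xyz)-s['eef_pos'])/10
    a=None
    if yaw is not None:
        a=-(yaw-np.arctan2(R[1,1],R[0,1])); a=(a+np.pi/2)%np.pi-np.pi/2
    print('shift cm',sh.round(2),'turn',None if a is None else round(a,3))
def snap(name,tag):
    m=bot.camera_model(name); im=bot.camera(name)[:,:,::-1]
    cv2.imwrite(f'pics/{tag}_raw.png',im); np.save(f'pics/{tag}.npy',m,allow_pickle=True)
    cv2.imwrite(f'pics/{tag}.png',cv2.resize(im,(800,600),interpolation=cv2.INTER_CUBIC)); return m,im
def load(tag): return np.load(f'pics/{tag}.npy',allow_pickle=True).item()
E
python3 - <<'E'
from h import *
m=bot.camera_model('top'); k=.64
p=lambda l,z:print(unproj(m,np.array(l)*k,z)[:,:2].round(0))
p([(345,290)],105); p([(300,284)],84); p([(464,304),(536,293),(427,361),(490,362)],15); p([(253,270),(368,288),(366,311),(253,297)],12)
w=bot.camera_model('wrist'); print(w)
R=Ro.from_quat(bot.observe()['orientation']).as_matrix()
print('cam in tool',R.T@(-w['R'].T@w['t']-bot.observe()['eef_pos'])); print(w['R']@R)
E
```

```text
[[576.  94.]]
[[589. 194.]]
[[ 564. -167.]
 [ 594. -330.]
 [ 433.  -87.]
 [ 435. -228.]]
[[628. 312.]
 [594.  50.]
 [542.  53.]
 [566. 308.]]
{'intrinsics': array([[268.33073748,   0.        , 255.60179012],
       [  0.        , 268.33073748, 189.45103594],
       [  0.        ,   0.        ,   1.        ]]), 'distortion': array([-0.04956219,  0.        ,  0.        ,  0.        ,  0.        ]), 'R': array([[ 0.42041592, -0.90732748, -0.00270273],
       [-0.87432391, -0.40591605,  0.26606365],
       [-0.24250394, -0.10949433, -0.96395167]]), 't': array([-574.31389726,  -33.84849175,  378.8344991 ])}
cam in tool [  68.1479762     0.57885173 -142.11698707]
[[ 1.28024894e-04  9.99999292e-01  1.18343928e-03]
 [-9.63860974e-01  4.38673109e-04 -2.66405387e-01]
 [-2.66405718e-01 -1.10656441e-03  9.63860347e-01]]
```

Run:
```python
from h import *
go((585,160,260),-.11)
```

```text
tcp [ 241.6 -521.3  230.5] yawY -1.137 q6 -0.21 t 0.1
shift cm [ 59.79 -47.39  -2.86] turn -1.027
```

```bash
python3 -m pendant '[[[30,-24,-3],-0.5,100],[[30,-24,-3],-0.5,100],[[30,-24,-3],-0.5,100],[[30,-24,-3],-0.5,100],[[30,-24,-3],-0.5,100],[[30,-24,-3],-0.5,100],[[30,-24,-3],-0.5,100],[[30,-24,-3],-0.5,100],[[30,-24,-3],-0.5,100],[[30,-24,-3],-0.5,100],[[30,-24,-3],-0.5,100],[[30,-24,-3],-0.5,100]]'
python3 - <<'E'
from h import *
go((585,160,260),-.11)
E
```

```text
clock: 1.1
eef_pos: [413.0, -177.6, 261.1]
orientation: [0.892, 0.451, -0.0, 0.0]
contact_force: [-0.7, 0.3, -0.6]
finger_gap: 85.2
finger_force: 0.0
tcp [ 413.  -177.6  261.1] yawY -0.635 q6 -0.04 t 1.1
shift cm [37.38 -6.17  0.09] turn -0.525
```

```bash
python3 -c "
from h import *
snap('wrist','w1')"
python3 -m pendant '[[[37.4,-6.2,0.1],-0.525,100],[[37.4,-6.2,0.1],-0.525,100],[[37.4,-6.2,0.1],-0.525,100],[[37.4,-6.2,0.1],-0.525,100],[[37.4,-6.2,0.1],-0.525,100],[[37.4,-6.2,0.1],-0.525,100],[[37.4,-6.2,0.1],-0.525,100],[[37.4,-6.2,0.1],-0.525,100],[[37.4,-6.2,0.1],-0.525,100],[[37.4,-6.2,0.1],-0.525,100],[[37.4,-6.2,0.1],-0.525,100],[[37.4,-6.2,0.1],-0.525,100]]'
python3 - <<'E'
from h import *
go((585,160,260),-.11)
m,im=snap('wrist','w2')
E
```

```text
clock: 2.15
eef_pos: [585.7, 157.9, 259.3]
orientation: [0.746, 0.666, -0.001, -0.0]
contact_force: [0.7, -0.9, 0.3]
finger_gap: 84.8
finger_force: 0.0
tcp [585.7 157.9 259.3] yawY -0.113 q6 0.18 t 2.1
shift cm [ 0.2  -0.1  -0.07] turn -0.003
```

View pics/w2.png

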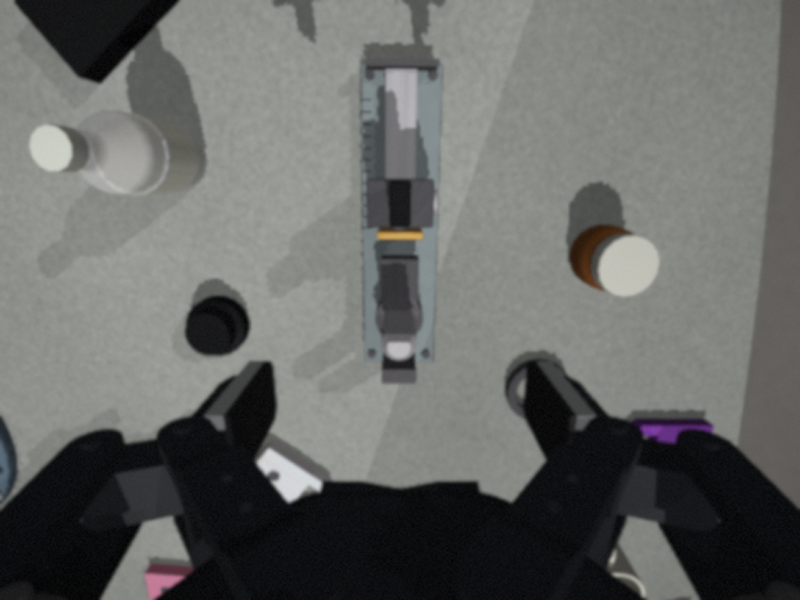

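View pics/w1.png

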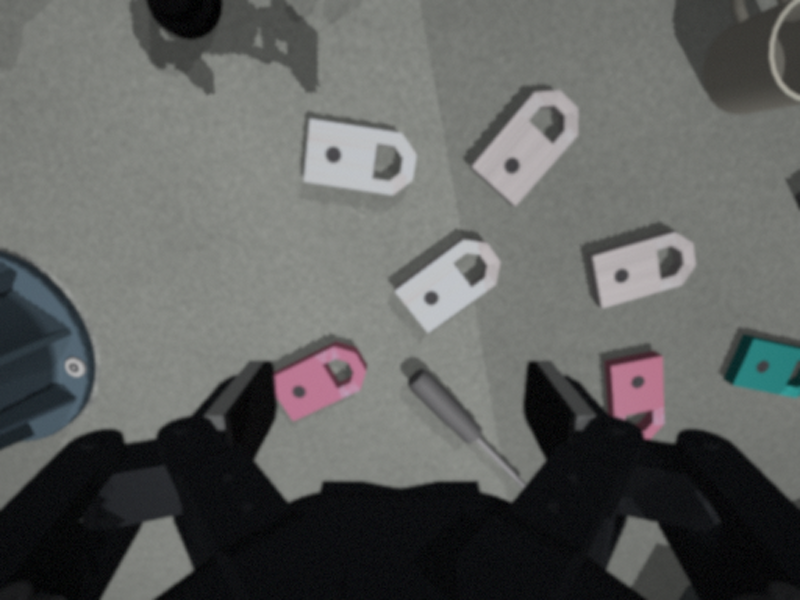

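Wrist view w2: gauge upright in the image, with the spindle top at (398,349), the fin top at (400,203), the brass pad at (400,236) and the base's near corners at (362,358) and (435,358). W1 shows four aluminium cams, with bores near (395,160), (550,122), (677,262) and (477,268).

```bash
cat > gauge.py <<'E'
from h import *
from scipy.optimize import least_squares
def G(p,X):
    X=np.array(X,float).reshape(-1,3); c,s=np.cos(p[2]),np.sin(p[2])
    return np.c_[p[0]+c*X[:,0]-s*X[:,1],p[1]+s*X[:,0]+c*X[:,1],X[:,2]]
if __name__=='__main__':
    m=load('w2'); k=.64
    # (pixel800, gauge xyz, jaw coeff)
    F=[((362,358),(-55,35,12),0),((435,358),(-55,-35,12),0),((398,349),(-1,0,105),0),
       ((388,180),(107,7,126),1),((412,180),(107,-7,126),1),((388,224),(77,7,126),1),((411,224),(77,-7,126),1)]
    px=np.array([f[0] for f in F])*k; X=np.array([f[1] for f in F],float); J=np.array([f[2] for f in F])
    def r(p):
        Y=X.copy(); Y[:,0]+=J*p[3]; return (proj(m,G(p,Y))-px).ravel()
    s=least_squares(r,[576,94,1.46,10]); print(s.x.round(3),s.fun.reshape(-1,2).round(1).tolist())
    p=s.x; np.save('gp.npy',p)
    im=cv2.imread('pics/w2_raw.png'); x0,y0,S=215,20,5
    c=cv2.resize(im[y0:y0+250,x0:x0+80],None,fx=S,fy=S,interpolation=cv2.INTER_CUBIC)
    def pl(X,col,close=True):
        q=((proj(m,G(p,X))-[x0,y0]+.5)*S).astype(np.int32); cv2.polylines(c,[q],close,col,1)
    pl([(-55,-35,12),(220,-35,12),(220,35,12),(-55,35,12)],(0,255,0))
    j=p[3]; pl([(72+j,-25,84),(108+j,-25,84),(108+j,25,84),(72+j,25,84)],(0,0,255)); pl([(77+j,-7,126),(107+j,-7,126),(107+j,7,126),(77+j,7,126)],(255,255,0))
    pl([(9*np.cos(a),9*np.sin(a),105) for a in np.linspace(0,6.28,24)],(255,0,255)); pl([(-48,-15,72),(-34,-15,72),(-34,15,72),(-48,15,72)],(0,255,255))
    pl([(22*np.cos(a),22*np.sin(a),37) for a in np.linspace(0,6.28,24)],(255,128,0)); pl([(0,17,37),(55,17,37),(55,-17,37),(0,-17,37)],(255,128,0))
    c=np.hstack([c[:600],c[600:1200]]); print(c.shape); cv2.imwrite('pics/g1.png',c[:, :800])
E
python3 gauge.py
```

```text
[579.594 105.805   1.448  14.269] [[1.1, 1.3], [-1.2, 1.7], [0.3, -2.2], [0.6, -1.2], [-0.7, -1.0], [0.5, 1.1], [-0.5, 1.2]]
(600, 800, 3)
```

View pics/g1.png

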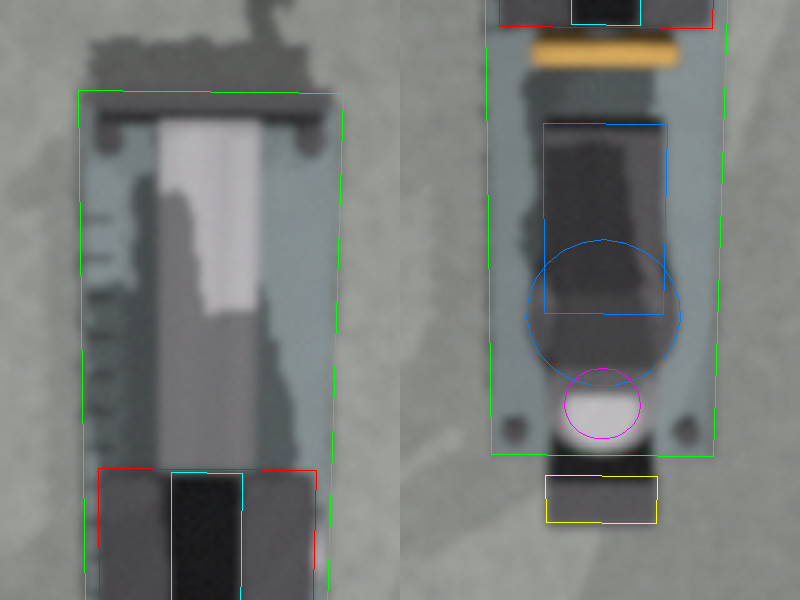

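The fit overlay matches the base, block, fin, shoulder and fixed jaw well. The gauge is at (579.6, 105.8), yaw 1.448, with the jaw at 14 mm.

Run:
```python
from gauge import *
p=np.load('gp.npy'); t=G(p,(92+p[3],0,92))[0]; print(t); go(t,p[2]-np.pi/2)
```

```text
[592.55838126 211.28010323  92.        ]
tcp [585.6 157.5 259.7] yawY -0.114 q6 0.18 t 2.2
shift cm [ 5.44  0.1  16.76] turn 0.008
```

```bash
python3 -m pendant '[[[5.4,0.1,4],0.008,60],[[5.4,0.1,8],0.008,60],[[5.4,0.1,10],0.008,60],[[5.4,0.1,12],0.008,60],[[5.4,0.1,14],0.008,60],[[5.4,0.1,15.5],0.008,60],[[5.4,0.1,16.7],0.008,60],[[5.4,0.1,16.7],0.008,60],[[5.4,0.1,16.7],0.008,0],[[5.4,0.1,16.7],0.008,0],[[5.4,0.1,16.7],0.008,0],[[5.4,0.1,16.7],0.008,0]]' 40; python3 -m pendant '[[[0,0,0],0,0],[[0,0,0],0,0],[[0,0,0],0,0],[[0,0,0],0,0]]'
```

```text
clock: 3.2
eef_pos: [592.0, 213.3, 95.2]
orientation: [0.748, 0.663, -0.001, -0.001]
contact_force: [-7.1, -1.3, 8.3]
finger_gap: 13.7
finger_force: 41.6
clock: 3.53
eef_pos: [591.9, 213.3, 95.2]
orientation: [0.748, 0.664, -0.0, -0.0]
contact_force: [-7.9, -0.6, 8.4]
finger_gap: 13.2
finger_force: 41.4
```

```bash
python3 -m pendant '[[[0.5,0,0],0,0],[[1.2,0,0],0,0],[[2,0,0],0,0],[[2.8,0,0],0,0],[[3.6,0,0],0,0],[[4.4,0,0],0,0],[[5.1,0,0],0,0],[[5.7,0,0],0,0],[[6.2,0,0],0,0],[[6.4,0,0],0,0],[[6.4,0,0],0,0],[[6.4,0,0],0,0]]';python3 -m pendant '[[[0,0,0],0,60],[[0,0,0],0,60],[[0,0,0],0,60],[[0,0,-4],0,60],[[0,0,-8],0,60],[[0,0,-12],0,60],[[0,0,-14],0,60],[[0,0,-14],0,60]]'
python3 - <<'E'
from gauge import *
p=np.load('gp.npy')
go((430,-60,260),-.6)
print(G(p,(92+80,0,108)))
E
```

```text
clock: 4.53
eef_pos: [599.8, 276.8, 95.2]
orientation: [0.748, 0.664, -0.0, -0.0]
contact_force: [-7.0, -2.5, 7.6]
finger_gap: 13.2
finger_force: 41.3
clock: 5.2
eef_pos: [603.9, 277.7, 241.3]
orientation: [0.748, 0.663, 0.006, 0.003]
contact_force: [-0.2, 1.2, 0.4]
finger_gap: 51.1
finger_force: 0.0
tcp [603.9 277.7 241.3] yawY -0.12 q6 0.37 t 5.2
shift cm [-35.6  -13.2   -2.19] turn 0.48
[[600.57753834 276.52056541 108.        ]]
```

```bash
cat > cams.py <<'E'
from h import *
from scipy.optimize import least_squares
P=np.array([(70,-27),(70,27),(-11.2,27),(-27,11.2),(-27,-11.2),(-11.2,-27)],float)
Pd=np.vstack([a+(b-a)*np.linspace(0,1,25)[:-1,None] for a,b in zip(P,np.roll(P,-1,0))])
def find(tag,z=15,thr=165,verbose=True):
    m=load(tag); im=cv2.imread(f'pics/{tag}_raw.png'); hsv=cv2.cvtColor(im,cv2.COLOR_BGR2HSV)
    mask=((hsv[...,2]>thr)&(hsv[...,1]<45)).astype(np.uint8)
    mask=cv2.morphologyEx(mask,cv2.MORPH_OPEN,np.ones((3,3)))
    out=[]
    for c in cv2.findContours(mask,cv2.RETR_EXTERNAL,cv2.CHAIN_APPROX_NONE)[0]:
        if cv2.contourArea(c)<300: continue
        q=c.reshape(-1,2).astype(float)
        w=unproj(m,q,z)[:,:2]; A=cv2.contourArea(w.astype(np.float32))
        if not 3500<A<6500: continue
        poly=lambda p:(Pd@np.array([[np.cos(p[2]),np.sin(p[2])],[-np.sin(p[2]),np.cos(p[2])]])+p[:2])
        def res(p):
            c_,s_=np.cos(p[2]),np.sin(p[2]); l=(w-p[:2])@np.array([[c_,-s_],[s_,c_]])
            return [cv2.pointPolygonTest(P.astype(np.float32),(float(a),float(b)),True) for a,b in l]
        ctr=w.mean(0); best=None
        for a in np.linspace(0,2*np.pi,12,endpoint=False):
            p0=[ctr[0]-21*np.cos(a),ctr[1]-21*np.sin(a),a]
            s=least_squares(res,p0,loss='soft_l1',max_nfev=60,diff_step=1e-4)
            if best is None or s.cost<best.cost: best=s
        p=best.x; p[2]=(p[2]+np.pi)%(2*np.pi)-np.pi
        out.append(p)
        if verbose: print('cam',p.round(3),'px800',(q.mean(0)/.64).round(),'A',round(A),'rms',round(np.sqrt(np.mean(np.square(res(p)))),2))
    return out
E
python3 - <<'E'
from cams import *
print(bot.observe()['qpos'].round(3),bot.observe()['eef_pos'])
find('w1')
E
```

```text
[0.253 0.361 1.363 0.    1.405 0.373] [603.90668643 277.70766636 241.3424283 ]
cam [ 458.768 -227.724   -3.121] px800 [450. 282.] A 4687 rms 1.17
cam [ 616.913 -334.35     2.809] px800 [641. 269.] A 4434 rms 2.07
cam [ 452.54  -102.655    2.359] px800 [355. 157.] A 4686 rms 1.15
cam [ 585.58  -160.643   -2.903] px800 [529. 143.] A 4500 rms 1.86
```

```bash
cat >> h.py <<'E'
def goy(xyz,yaw):
    """directed tool-y yaw; prints shift and every turn that keeps joint 6 in range"""
    go(xyz); s=bot.observe(); R=Ro.from_quat(s['orientation']).as_matrix(); y0=np.arctan2(R[1,1],R[0,1])
    q1=np.arctan2(xyz[1],xyz[0])-np.arcsin(118/np.hypot(xyz[0],xyz[1]))
    for k in(-2,-1,0,1,2):
        q6=(q1-yaw+np.pi)%(2*np.pi)-np.pi+2*np.pi*k
        if abs(q6)<3.05: print('  turn',round((q6-s['qpos'][5])-(q1-s['qpos'][0]),3),'-> q6',round(q6,2))
def grip(c,z,gx=57): return (c[0]+gx*np.cos(c[2]),c[1]+gx*np.sin(c[2]),z)
E
python3 - <<'E'
from h import *
c=(452.5,-102.7,2.359); goy(grip(c,150),c[2]+np.pi/2)
E
```

```text
tcp [603.9 277.7 241.3] yawY -0.12 q6 0.37 t 5.2
shift cm [-36.11 -15.08   8.79] turn None
  turn 2.233 -> q6 1.92
```

```bash
python3 -m pendant '[[[-36.1,-15.1,0],1.4,100],[[-36.1,-15.1,0],1.4,100],[[-36.1,-15.1,0],1.4,100],[[-36.1,-15.1,0],1.4,100],[[-36.1,-15.1,0],1.4,100],[[-36.1,-15.1,0],1.4,100],[[-36.1,-15.1,0],1.4,100],[[-36.1,-15.1,0],1.4,100],[[-36.1,-15.1,0],1.4,100],[[-36.1,-15.1,0],1.4,100],[[-36.1,-15.1,0],1.4,100],[[-36.1,-15.1,0],1.4,100]]'; python3 -m pendant '[[[0,0,4],0.833,100],[[0,0,6],0.833,100],[[0,0,8],0.833,100],[[0,0,8.8],0.833,100],[[0,0,8.8],0.833,100],[[0,0,8.8],0.833,100],[[0,0,8.8],0.833,100],[[0,0,8.8],0.833,100]]'
python3 - <<'E'
from cams import *
snap('wrist','w3')
for c in find('w3',thr=150):
  print(c.round(2)); goy(grip(c,3),c[2]+np.pi/2)
E
```

```text
clock: 6.2
eef_pos: [406.7, -64.7, 233.1]
orientation: [1.0, 0.021, 0.0, 0.0]
contact_force: [0.1, 0.4, 1.4]
finger_gap: 85.2
finger_force: 0.0
clock: 6.87
eef_pos: [407.3, -63.0, 144.9]
orientation: [0.925, -0.381, -0.0, -0.0]
contact_force: [-0.3, 0.4, -0.9]
finger_gap: 85.4
finger_force: 0.0
cam [ 452.666 -102.417    2.36 ] px800 [394. 231.] A 4907 rms 0.46
cam [ 458.858 -227.004   -3.107] px800 [561.  63.] A 4594 rms 2.93
[ 452.67 -102.42    2.36]
tcp [407.3 -63.  145. ] yawY -2.348 q6 1.9 t 6.9
shift cm [ 0.3 -0.4 14.2] turn None
  turn 0.004 -> q6 1.92
[ 458.86 -227.     -3.11]
tcp [407.3 -63.  145. ] yawY -2.348 q6 1.9 t 6.9
shift cm [11.26 12.21 14.2 ] turn None
  turn -0.811 -> q6 0.76
```

View pics/w3.png

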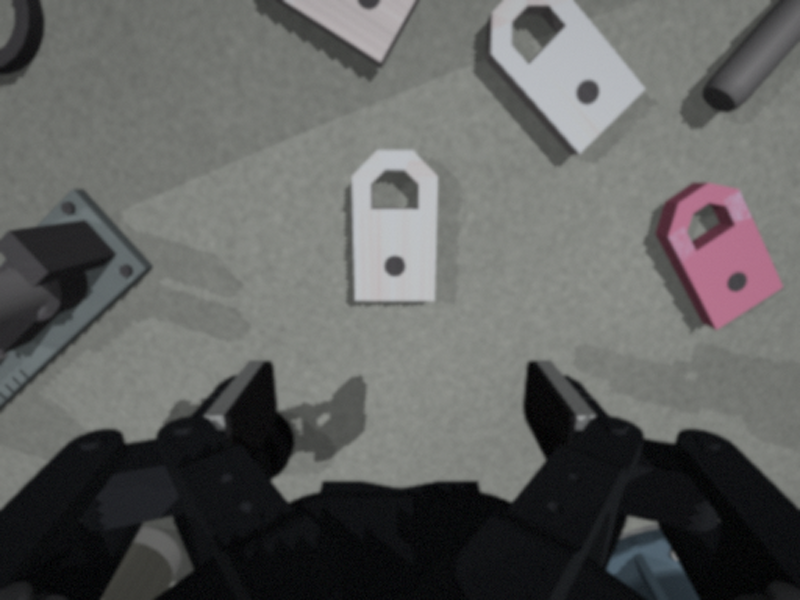

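View w3: the cam is centred at (394,231), nose down, well lined up. The knob is partly behind the left finger, so I'm checking clearance.

Run:
```python
from h import *
print(unproj(bot.camera_model('top'),np.array([(340,376)])*.64,36), unproj(load('w2'),np.array([(216,325)])*.64,36))
```

```text
[[394.1546355  103.85864087  36.        ]] [[409.25447608 115.82284425  36.        ]]
```

```bash
python3 -m pendant '[[[0.3,-0.4,4],0,75],[[0.3,-0.4,8],0,75],[[0.3,-0.4,11],0,75],[[0.3,-0.4,13],0,75],[[0.3,-0.4,13.7],0,75],[[0.3,-0.4,13.7],0,75],[[0.3,-0.4,13.7],0,75],[[0.3,-0.4,13.7],0,75]]'; python3 -m pendant '[[[0,0,0],0,75],[[0,0,0.2],0,75],[[0,0,0.4],0,75],[[0,0,0.4],0,75]]';python3 -m pendant '[[[0,0,0.2],0,75],[[0,0,0.4],0,75],[[0,0,0.4],0,75]]'
```

```text
clock: 7.58
eef_pos: [413.5, -63.3, 9.6]
orientation: [0.925, -0.381, 0.001, 0.0]
contact_force: [0.3, 0.3, 0.4]
finger_gap: 64.1
finger_force: 0.0
clock: 7.92
eef_pos: [412.3, -62.9, 4.5]
orientation: [0.925, -0.381, 0.0, 0.0]
contact_force: [-0.1, 1.0, -0.0]
finger_gap: 64.2
finger_force: 0.0
clock: 8.17
eef_pos: [411.8, -62.7, -0.1]
orientation: [0.924, -0.381, -0.0, -0.0]
contact_force: [-0.2, 0.4, -0.2]
finger_gap: 64.2
finger_force: 0.0
```

```bash
python3 -m pendant '[[[0,0,0.2],0,75],[[0,0,0.2],0,75],[[0,0,0.2],0,75]]';python3 -m pendant '[[[0,0,0.2],0,75],[[0,0,0.2],0,75],[[0,0,0.2],0,75]]' | sed -n 2,4p;python3 -m pendant '[[[0,0,0.2],0,75],[[0,0,0.2],0,75],[[0,0,0.2],0,75]]'| sed -n 2,4p
```

```text
clock: 8.42
eef_pos: [412.0, -62.8, -1.9]
orientation: [0.924, -0.381, -0.0, -0.0]
contact_force: [0.3, 0.3, 0.3]
finger_gap: 64.1
finger_force: 0.0
eef_pos: [412.1, -62.8, -3.8]
orientation: [0.924, -0.381, -0.0, -0.0]
contact_force: [-0.2, -0.4, -0.3]
eef_pos: [412.1, -62.8, -5.8]
orientation: [0.924, -0.381, -0.0, -0.0]
contact_force: [0.1, -0.0, 0.4]
```

```bash
python3 -m pendant '[[[0,0,0],0,50],[[0,0,0],0,50],[[0,0,0],0,40],[[0,0,0],0,40],[[0,0,0],0,40]]' 40;  python3 -m pendant '[[[0,0,-0.5],0,40],[[0,0,-2],0,40],[[0,0,-5],0,40],[[0,0,-9],0,40],[[0,0,-12],0,40],[[0,0,-15],0,40],[[0,0,-17],0,40],[[0,0,-17],0,40],[[0,0,-17],0,40]]';python3 - <<'E'
from h import *
snap('wrist','w4')
from gauge import G
p=np.load('gp.npy'); goy(G(p,(57,0,180))[0],p[2]+np.pi/2)
E
```

```text
clock: 9.33
eef_pos: [414.4, -63.7, -3.6]
orientation: [0.924, -0.381, 0.002, 0.0]
contact_force: [-3.4, 1.4, 22.5]
finger_gap: 53.1
finger_force: 51.7
clock: 10.08
eef_pos: [412.5, -63.0, 164.7]
orientation: [0.924, -0.381, 0.001, 0.0]
contact_force: [0.2, 0.3, -3.7]
finger_gap: 53.1
finger_force: 43.5
tcp [411.5 -62.5 163.4] yawY -2.353 q6 1.92 t 10.1
shift cm [ -3.44 -28.29  -1.67] turn None
  turn -5.372 -> q6 -2.94
```

View pics/w4.png

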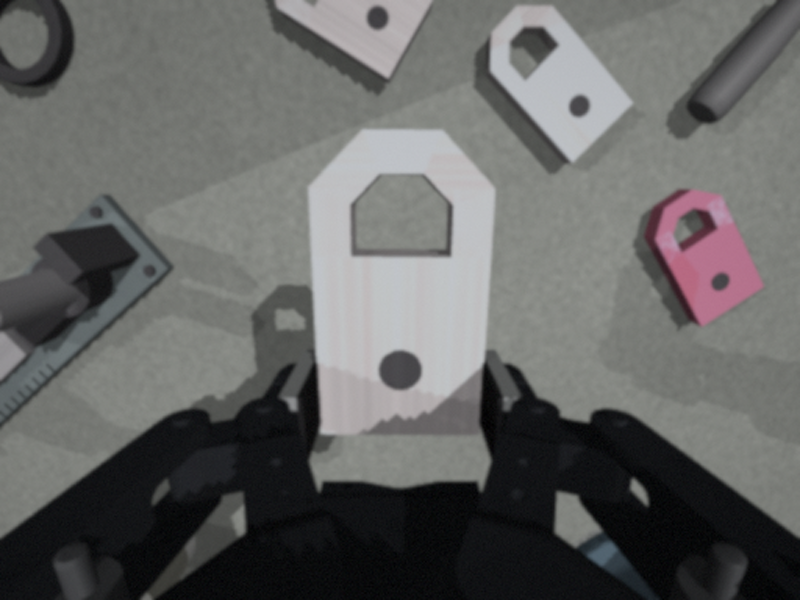

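View w4: the cam is held cleanly. Heel corners are at (362,129), (443,129), (308,187) and (495,187); nose corners are at (320,433) and (482,433).

```bash
cat > inhand.py <<'E'
from h import *
from scipy.optimize import least_squares
C=np.array([(-27,-11.2,15),(-27,11.2,15),(-11.2,-27,15),(-11.2,27,15),(70,-27,15),(70,27,15)],float)
def fit(m,px800,eef,quat):
    """cam pose relative to tool: bore x,y (tool mm), underside height above TCP, yaw err, pitch"""
    R=Ro.from_quat(quat).as_matrix()
    def W(p):
        M=np.diag([-1.,1,-1])@Ro.from_euler('zy',[p[3],p[4]]).as_matrix()  # cam x=-tool x, y=tool y, z up
        return (np.array([p[0],p[1],-p[2]])+C@M.T)@R.T+eef
    px=np.array(px800)*.64
    s=least_squares(lambda p:(proj(m,W(p))-px).ravel(),[57,0,4,0,0]); return s.x,s.fun.reshape(-1,2)
E
python3 - <<'E'
from inhand import *
s=bot.observe()
x,f=fit(load('w4'),[(362,129),(443,129),(308,187),(495,187),(320,433),(482,433)],s['eef_pos'],s['orientation']); print(x.round(3),f.round(1).tolist())
E
```

```text
[ 5.615e+01 -2.230e-01  4.327e+00 -2.000e-03 -1.000e-03] [[0.0, -0.2], [-0.5, -0.1], [0.2, -0.2], [0.3, 0.0], [1.1, 0.2], [-1.1, 0.5]]
```

```bash
A='x'; python3 -m pendant '[[[-3.4,-28.3,-1.7],-1.4,40],[[-3.4,-28.3,-1.7],-1.4,40],[[-3.4,-28.3,-1.7],-1.4,40],[[-3.4,-28.3,-1.7],-1.4,40],[[-3.4,-28.3,-1.7],-1.4,40],[[-3.4,-28.3,-1.7],-1.4,40],[[-3.4,-28.3,-1.7],-1.4,40],[[-3.4,-28.3,-1.7],-1.4,40],[[-3.4,-28.3,-1.7],-1.4,40],[[-3.4,-28.3,-1.7],-1.4,40],[[-3.4,-28.3,-1.7],-1.4,40],[[-3.4,-28.3,-1.7],-1.4,40]]' | sed -n 1,3p
python3 -m pendant '[[[0,0,0],-1.4,40],[[0,0,0],-1.4,40],[[0,0,0],-1.4,40],[[0,0,0],-1.4,40],[[0,0,0],-1.4,40],[[0,0,0],-1.4,40],[[0,0,0],-1.4,40],[[0,0,0],-1.4,40],[[0,0,0],-1.4,40],[[0,0,0],-1.4,40],[[0,0,0],-1.4,40],[[0,0,0],-1.4,40]]' | sed -n 1,3p
python3 -m pendant '[[[0,0,0],-1.4,40],[[0,0,0],-1.4,40],[[0,0,0],-1.4,40],[[0,0,0],-1.4,40],[[0,0,0],-1.4,40],[[0,0,0],-1.4,40],[[0,0,0],-1.4,40],[[0,0,0],-1.4,40],[[0,0,0],-1.4,40],[[0,0,0],-1.4,40],[[0,0,0],-1.4,40],[[0,0,0],-1.4,40]]' | sed -n 1,3p
python3 -m pendant '[[[0,0,0],-1.17,40],[[0,0,0],-1.17,40],[[0,0,0],-1.17,40],[[0,0,0],-1.17,40],[[0,0,0],-1.17,40],[[0,0,0],-1.17,40],[[0,0,0],-1.17,40],[[0,0,0],-1.17,40],[[0,0,0],-1.17,40],[[0,0,0],-1.17,40],[[0,0,0],-1.17,40],[[0,0,0],-1.17,40]]'
python3 - <<'E'
from h import *
from gauge import G
snap('wrist','w5')
p=np.load('gp.npy'); goy(G(p,(56.2,-0.2,120))[0],p[2]+np.pi/2)
E
```

```text
clock: 11.13
eef_pos: [585.7, 161.9, 177.4]
orientation: [0.952, 0.307, -0.003, -0.001]
clock: 12.13
eef_pos: [585.7, 161.6, 177.6]
orientation: [0.53, 0.848, -0.002, -0.002]
clock: 13.13
eef_pos: [585.8, 161.6, 177.6]
orientation: [-0.141, 0.99, 0.0, -0.003]
clock: 14.13
eef_pos: [586.2, 161.7, 178.6]
orientation: [-0.661, 0.75, 0.001, -0.002]
contact_force: [0.4, -0.2, -2.3]
finger_gap: 53.0
finger_force: 43.7
tcp [586.5 161.7 179.1] yawY 3.015 q6 -2.94 t 14.2
shift cm [ 0.01 -0.04  5.91] turn None
  turn -0.004 -> q6 -2.95
```

View pics/w5.png

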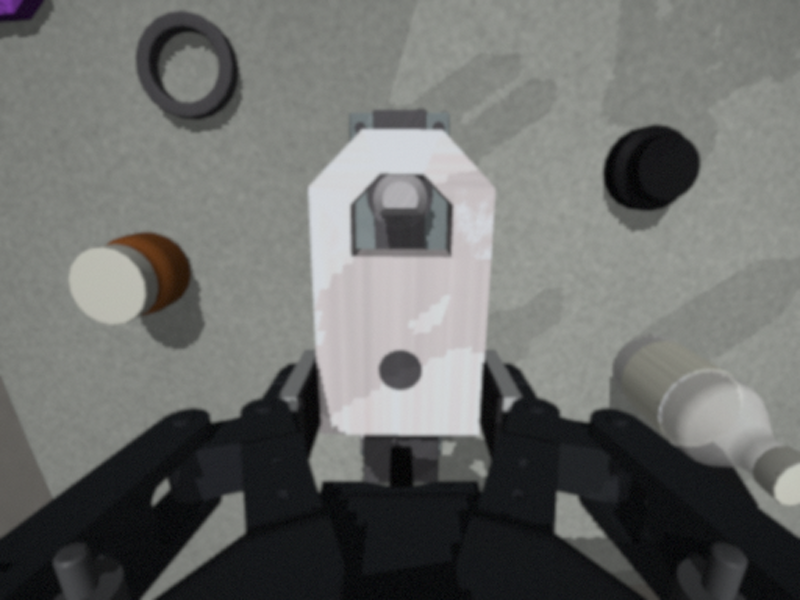

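View w5: the spindle top is visible through the bore at about (401,195), well centred sideways. I'm checking that pixel against the model.

Run:
```python
from h import *
from gauge import G
p=np.load('gp.npy'); m=load('w5')
print('pred top centre, flat edge(4), back(-9), +-9y',(proj(m,G(p,[(0,0,105),(4,0,105),(-9,0,105),(0,9,105),(0,-9,105),(-14,0,98)]))/.64).round(1).tolist())
im=cv2.imread('pics/w5_raw.png'); c=cv2.resize(im[105:170,215:300],None,fx=7,fy=7,interpolation=cv2.INTER_CUBIC); cv2.imwrite('pics/c5.png',c)
```

```text
pred top centre, flat edge(4), back(-9), +-9y [[399.4, 203.2], [399.4, 211.2], [399.3, 184.8], [417.2, 203.1], [381.5, 203.3], [399.2, 174.7]]
```

View pics/c5.png

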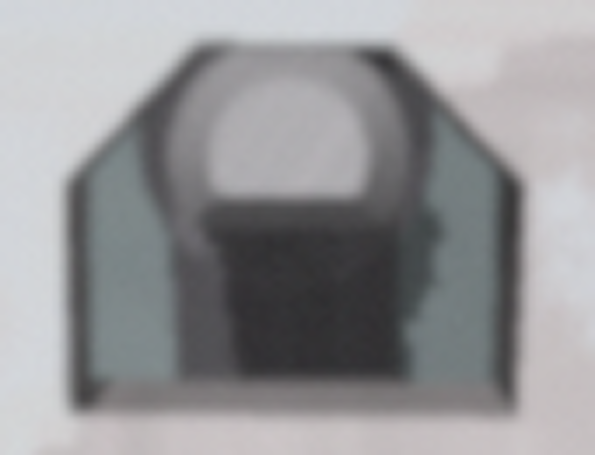

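Spindle top in crop: disc centre u≈287, flat edge v≈200, back v≈75. It therefore sits about 1.6 mm nearer the fixed jaw than my estimate; correcting for that and lowering in stages.

```bash
python3 - <<'E'
from h import *
p=np.load('gp.npy'); p[0]-=1.6*np.cos(p[2]); p[1]-=1.6*np.sin(p[2]); np.save('gp.npy',p); print(p)
E
python3 -m pendant '[[[0.16,-0.04,2],0,40],[[0.16,-0.04,4],0,40],[[0.16,-0.04,6],0,40],[[0.16,-0.04,7.2],0,40],[[0.16,-0.04,7.8],0,40],[[0.16,-0.04,8.3],0,40],[[0.16,-0.04,8.8],0,40],[[0.16,-0.04,9.3],0,40],[[0.16,-0.04,9.5],0,40],[[0.16,-0.04,9.5],0,40]]' | sed -n 2,4p
python3 -m pendant '[[[0,0,1],0,40],[[0,0,2],0,40],[[0,0,3],0,40],[[0,0,3.5],0,40],[[0,0,3.5],0,40]]'
```

```text
[579.39855224 104.21731371   1.44849288  14.26854037]
eef_pos: [587.1, 159.9, 86.6]
orientation: [-0.662, 0.75, 0.0, -0.001]
contact_force: [-2.5, -3.1, -4.4]
clock: 15.43
eef_pos: [588.2, 160.0, 56.8]
orientation: [-0.662, 0.75, -0.0, -0.0]
contact_force: [-21.3, -4.2, 36.5]
finger_gap: 52.9
finger_force: 55.5
```

```bash
python3 -m pendant '[[[0,0,-0.5],0,40],[[0,0,-1],0,40],[[0,0,-1],0,40],[[0,0,-1],0,40],[[0,0,-1],0,40],[[0,0,-1],0,40]]'| sed -n 2,4p
python3 -m pendant '[[[0,0,0],0,40],[[0,0,0],0,40]]'
python3 - <<'E'
from h import *
from gauge import G
snap('wrist','w6')
p=np.load('gp.npy'); goy(G(p,(56.2,0,33.5))[0],p[2]+np.pi/2)
E
```

```text
eef_pos: [587.0, 160.9, 62.2]
orientation: [-0.662, 0.75, 0.001, -0.0]
contact_force: [-7.8, 1.0, 5.5]
clock: 16.1
eef_pos: [587.0, 160.9, 62.2]
orientation: [-0.662, 0.75, 0.001, -0.0]
contact_force: [-8.1, 1.4, 5.5]
finger_gap: 53.0
finger_force: 48.5
tcp [587.  160.9  62.2] yawY 3.016 q6 -2.94 t 16.1
shift cm [0.1  0.06 2.87] turn None
  turn -0.002 -> q6 -2.95
```

View pics/w6.png

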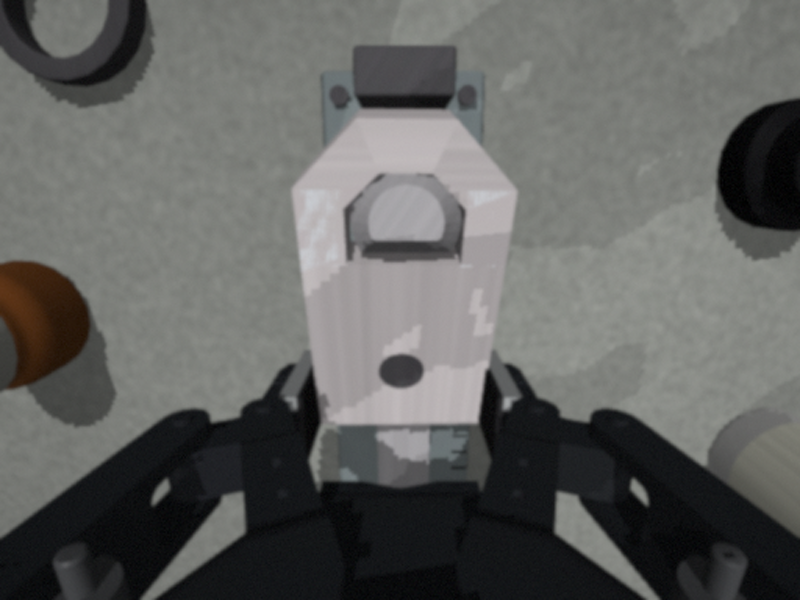

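View w6: the heel has lifted. The cam is pitched in the pads and its bore has caught on the spindle. Fitting the tilt.

Run:
```python
from inhand import *
s=bot.observe()
x,f=fit(load('w6'),[(356,111),(454,111),(293,189),(516,189),(320,423),(482,423)],s['eef_pos'],s['orientation']); print(x.round(3),f.round(1).tolist())
from gauge import G
p=np.load('gp.npy')
print((proj(load('w6'),G(p,[(0,0,105),(4,0,105),(-9,0,105),(0,9,105),(0,-9,105)]))/.64).round(1).tolist())
```

```text
[ 5.9565e+01  2.3100e-01  2.1579e+01 -5.0000e-03  2.6700e-01] [[-1.1, 1.9], [1.1, 2.3], [-1.0, -2.9], [0.6, -2.1], [1.2, 0.2], [-0.6, 0.5]]
[[405.6, 225.5], [405.6, 242.4], [405.6, 186.2], [443.8, 225.4], [367.3, 225.6]]
```

```bash
python3 -m pendant '[[[0,0,-0.5],0,40],[[0,0,-1],0,40],[[0,0,-1.5],0,40],[[0,0,-2],0,40],[[0,0,-2.5],0,40],[[0,0,-3],0,40],[[0,0,-3.5],0,40],[[0,0,-4],0,40],[[0,0,-5],0,40],[[0,0,-6],0,40],[[0,0,-6],0,40],[[0,0,-6],0,40]]'
python3 - <<'E'
from h import *
from gauge import G
snap('wrist','w7')
p=np.load('gp.npy'); goy((555,0,40),p[2]+np.pi/2)
print(G(p,[(-55,-35,0),(-55,35,0)]).round())
E
```

```text
clock: 17.15
eef_pos: [588.6, 160.2, 122.6]
orientation: [-0.662, 0.75, -0.001, 0.001]
contact_force: [-0.2, 0.6, -1.9]
finger_gap: 53.0
finger_force: 47.0
tcp [587.9 160.2 121.7] yawY 3.017 q6 -2.95 t 17.2
shift cm [16.3   1.28  8.17] turn None
  turn 6.281 -> q6 3.05
[[607.  45.   0.]
 [538.  54.   0.]]
```

```bash
python3 -m pendant '[[[0,0,-1],0.12,40],[[2,0,-1],0.24,40],[[5,0.3,-1],0.36,40],[[8,0.6,0],0.4,40],[[11,0.9,0],0.4,40],[[14,1.2,0],0.4,40],[[16.3,1.3,3],0.4,40],[[16.3,1.3,6],0.4,40],[[16.3,1.3,9],0.4,40],[[16.3,1.3,10.5],0.4,40],[[16.3,1.3,11],0.4,40],[[16.3,1.3,11],0.4,40]]'
python3 -m pendant '[[[0,0,0.3],0,40],[[0,0,0.6],0,40],[[0,0,0.8],0,40],[[0,0,0.8],0,40]]'
python3 -c "
from h import *;print(bot.observe()['qpos'].round(2))"
```

```text
clock: 18.2
eef_pos: [552.9, 0.4, 9.4]
orientation: [-0.5, 0.866, 0.001, -0.002]
contact_force: [0.0, -0.1, -1.9]
finger_gap: 53.2
finger_force: 46.9
clock: 18.53
eef_pos: [555.1, 0.1, 3.9]
orientation: [-0.5, 0.866, -0.0, 0.0]
contact_force: [-0.4, 0.2, -1.9]
finger_gap: 52.9
finger_force: 46.9
[-0.21  0.45  1.79 -0.    0.9  -2.83]
```

Lowering to contact, releasing, and looking again.

```bash
python3 -m pendant '[[[0,0,0.2],0,40],[[0,0,0.4],0,40],[[0,0,0.4],0,40]]'
python3 -m pendant '[[[0,0,0.2],0,40],[[0,0,0.3],0,40],[[0,0,0.3],0,40],[[0,0,0.3],0,75],[[0,0,0.3],0,75],[[0,0,0.3],0,75],[[0,0,-4],0,75],[[0,0,-8],0,75],[[0,0,-12],0,100],[[0,0,-15],0,100],[[0,0,-15],0,100],[[0,0,-15],0,100]]'
python3 - <<'E'
from cams import *
snap('wrist','w8')
for t in(150,165):
  for c in find('w8',thr=t):
    print(c.round(2)); goy(grip(c,-3,25),c[2]+np.pi/2)
E
```

```text
clock: 18.78
eef_pos: [554.4, 0.2, -0.8]
orientation: [-0.5, 0.866, 0.0, -0.0]
contact_force: [-0.2, 0.7, -2.3]
finger_gap: 53.0
finger_force: 46.9
clock: 19.78
eef_pos: [556.2, -0.2, 151.7]
orientation: [-0.5, 0.866, -0.002, 0.002]
contact_force: [-0.3, 0.1, 0.5]
finger_gap: 85.7
finger_force: 0.0
cam [523.671 -51.975   1.078] px800 [406. 227.] A 4981 rms 0.29
cam [ 586.537 -159.685   -2.905] px800 [256.  62.] A 4548 rms 3.26
[523.67 -51.97   1.08]
tcp [554.7   0.  149.6] yawY 2.617 q6 -2.83 t 19.8
shift cm [ 3.56  0.17 15.25] turn None
  turn -0.031 -> q6 -2.93
[ 586.54 -159.69   -2.9 ]
tcp [554.7   0.  149.6] yawY 2.617 q6 -2.83 t 19.8
shift cm [13.96 -8.93 15.26] turn None
  turn 3.951 -> q6 0.84
cam [523.802 -51.853   1.072] px800 [406. 228.] A 4798 rms 0.74
cam [ 586.343 -159.475   -2.901] px800 [256.  62.] A 4445 rms 3.35
[523.8  -51.85   1.07]
tcp [554.7   0.  149.6] yawY 2.617 q6 -2.83 t 19.8
shift cm [ 3.54  0.15 15.25] turn None
  turn -0.026 -> q6 -2.92
[ 586.34 -159.47   -2.9 ]
tcp [554.7   0.  149.6] yawY 2.617 q6 -2.83 t 19.8
shift cm [13.96 -8.91 15.26] turn None
  turn 3.947 -> q6 0.84
```

```bash
python3 -m pendant '[[[3.6,0.2,4],-0.03,78],[[3.6,0.2,8],-0.03,78],[[3.6,0.2,11],-0.03,78],[[3.6,0.2,13],-0.03,78],[[3.6,0.2,14],-0.03,78],[[3.6,0.2,14.6],-0.03,78],[[3.6,0.2,15.1],-0.03,78],[[3.6,0.2,15.1],-0.03,78],[[3.6,0.2,15.1],-0.03,78],[[3.6,0.2,15.1],-0.03,78]]'
python3 -m pendant '[[[0,0,0],0,55],[[0,0,0],0,50],[[0,0,0],0,40],[[0,0,0],0,40],[[0,0,0],0,40]]' 80
```

```text
clock: 20.67
eef_pos: [536.0, -30.2, -0.4]
orientation: [-0.513, 0.859, -0.001, 0.001]
contact_force: [0.5, -0.5, 0.9]
finger_gap: 66.4
finger_force: 0.0
clock: 21.08
eef_pos: [536.0, -30.3, 0.1]
orientation: [-0.513, 0.859, -0.001, 0.001]
contact_force: [-1.6, 0.1, 7.4]
finger_gap: 51.4
finger_force: 84.3
```

```bash
python3 -m pendant '[[[0,0,-1],0,40],[[0,0,-4],0,40],[[0,0,-8],0,40],[[0,0,-12],0,40],[[0,0,-15],0,40],[[0,0,-15],0,40],[[0,0,-15],0,40],[[0,0,-15],0,40]]'
python3 - <<'E'
from h import *
from gauge import G
snap('wrist','w9')
p=np.load('gp.npy'); goy(G(p,(25,0,150))[0],p[2]+np.pi/2)
E
```

```text
clock: 21.75
eef_pos: [534.0, -29.8, 147.8]
orientation: [-0.513, 0.859, 0.0, -0.0]
contact_force: [-0.8, -0.2, -2.8]
finger_gap: 51.7
finger_force: 84.7
tcp [533.4 -29.7 146.9] yawY 2.647 q6 -2.92 t 21.8
shift cm [-16.3    3.22  -0.31] turn None
  turn -0.372 -> q6 -3.0
```

View pics/w9.png

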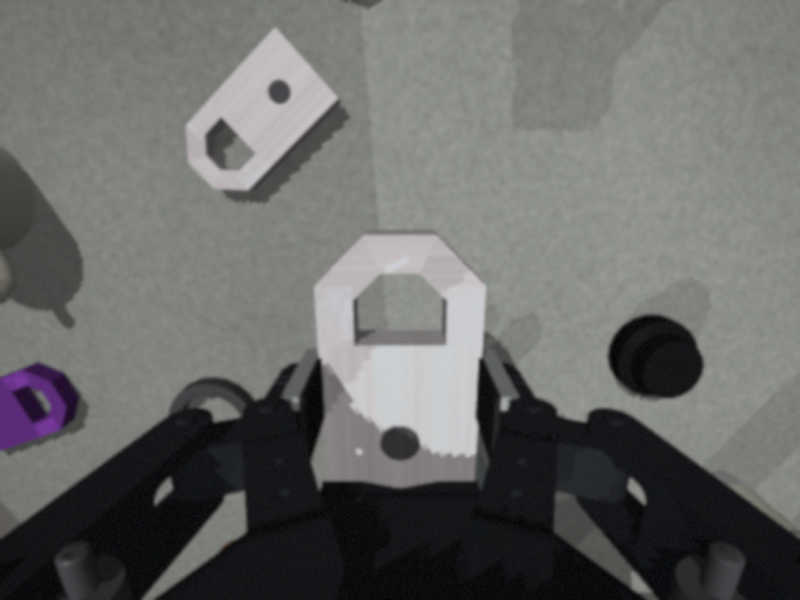

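View w9: cam level and centred. Heel corners are at (365,233), (436,233), (315,287) and (485,287); bore flat corners are at (355,331) and (446,331).

```bash
python3 - <<'E'
import inhand
from inhand import *
inhand.C=np.vstack([C[:4],[(9,-15,15),(9,15,15)]])
s=bot.observe()
x,f=fit(load('w9'),[(365,233),(436,233),(315,287),(485,287),(355,331),(446,331)],s['eef_pos'],s['orientation']); print(x.round(3),f.round(1).tolist())
E
python3 -m pendant '[[[-4,0.8,0],0,40],[[-8,1.6,0],0,40],[[-12,2.4,0],0,40],[[-16.3,3.2,0],0,40],[[-16.3,3.2,0],-0.12,40],[[-16.3,3.2,0],-0.24,40],[[-16.3,3.2,0],-0.372,40],[[-16.3,3.2,0],-0.372,40],[[-16.3,3.2,0],-0.372,40],[[-16.3,3.2,0],-0.372,40],[[-16.3,3.2,0],-0.372,40],[[-16.3,3.2,0],-0.372,40]]' | sed -n 2,4p
python3 -m pendant '[[[0,0,0],0,40],[[0,0,0],0,40]]' | sed -n 2,4p
python3 - <<'E'
from h import *
from gauge import G
p=np.load('gp.npy'); goy(G(p,(25,0,100))[0],p[2]+np.pi/2)
E
```

```text
[ 2.931e+01 -1.053e+00 -3.468e+00  1.000e-03  2.840e-01] [[-1.5, 1.8], [1.3, 1.8], [0.1, -3.2], [0.3, -3.2], [0.9, 1.4], [-1.2, 1.4]]
eef_pos: [583.9, 128.3, 148.0]
orientation: [-0.662, 0.75, 0.0, -0.0]
contact_force: [-0.6, -0.2, -1.9]
eef_pos: [584.0, 128.4, 148.4]
orientation: [-0.662, 0.749, -0.0, 0.0]
contact_force: [-0.3, 1.0, -2.0]
tcp [584.  128.4 148.4] yawY 3.018 q6 -3.0 t 23.0
shift cm [-0.04  0.17  4.84] turn None
  turn -0.001 -> q6 -3.0
```

Run:
```python
import inhand
from inhand import *
inhand.C=np.vstack([C[:4],[(9,-15,15),(9,15,15)]])
s=bot.observe()
for q in([(365,237),(436,237),(315,288),(485,288),(355,345),(446,345)],[(365,235),(436,235),(315,287),(485,287),(355,344),(446,344)]):
  x,f=fit(load('w9'),q,np.array([533.4,-29.7,146.9]),Ro.from_quat([-0.513, 0.859,0,0]).as_quat()); print(x.round(3),f.round(1).tolist())
```

```text
[23.398 -1.074 -1.396 -0.     0.03 ] [[-0.7, 0.3], [0.5, 0.3], [0.3, -0.6], [0.1, -0.7], [0.1, 0.3], [-0.4, 0.3]]
[ 2.3651e+01 -1.0740e+00 -1.1980e+00 -0.0000e+00  1.6000e-02] [[-0.7, 0.6], [0.5, 0.6], [0.3, -0.9], [0.1, -0.9], [0.0, 0.3], [-0.3, 0.3]]
```

Run:
```python
from h import *
from gauge import G
p=np.load('gp.npy'); goy(G(p,(23.6,1.07,100))[0],p[2]+np.pi/2)
```

```text
tcp [584.  128.4 148.4] yawY 3.018 q6 -3.0 t 23.0
shift cm [0.1  0.27 4.84] turn None
  turn -0.001 -> q6 -3.0
```

```bash
python3 -m pendant '[[[0.1,0.27,1],0,40],[[0.1,0.27,2],0,40],[[0.1,0.27,2.8],0,40],[[0.1,0.27,3.2],0,40],[[0.1,0.27,3.6],0,40],[[0.1,0.27,3.9],0,40],[[0.1,0.27,4.2],0,40],[[0.1,0.27,4.5],0,40],[[0.1,0.27,4.8],0,40],[[0.1,0.27,5.1],0,40],[[0.1,0.27,5.4],0,40],[[0.1,0.27,5.4],0,40]]' | sed -n 2,4p
python3 -m pendant '[[[0,0,0.2],0,40],[[0,0,0.4],0,40],[[0,0,0.6],0,40],[[0,0,0.6],0,40],[[0,0,0.6],0,40]]' | sed -n 2,4p
python3 - <<'E'
from h import *
from gauge import G
p=np.load('gp.npy'); goy(G(p,(23.6,1.07,60))[0],p[2]+np.pi/2)
E
```

```text
eef_pos: [580.8, 127.9, 93.6]
orientation: [-0.662, 0.749, 0.0, -0.0]
contact_force: [-0.6, -0.5, -2.3]
eef_pos: [581.1, 127.9, 88.1]
orientation: [-0.662, 0.749, 0.0, -0.0]
contact_force: [0.7, -0.0, -2.1]
tcp [581.1 127.9  88.1] yawY 3.019 q6 -3.0 t 24.4
shift cm [ 0.01 -0.02  2.81] turn None
  turn -0.0 -> q6 -3.0
```

```bash
python3 -m pendant '[[[0,0,0.3],0,40],[[0,0,0.6],0,40],[[0,0,0.9],0,40],[[0,0,1.2],0,40],[[0,0,1.5],0,40],[[0,0,1.8],0,40],[[0,0,1.8],0,40]]' | sed -n 2,4p
python3 -m pendant '[[[0,0,0.3],0,40],[[0,0,0.6],0,40],[[0,0,0.9],0,40],[[0,0,1.2],0,40],[[0,0,1.5],0,40],[[0,0,1.8],0,40],[[0,0,2.1],0,40],[[0,0,2.4],0,40],[[0,0,2.6],0,40],[[0,0,2.6],0,40]]' | sed -n 2,4p
```

```text
eef_pos: [580.6, 127.9, 69.3]
orientation: [-0.662, 0.749, 0.0, -0.001]
contact_force: [-0.4, -0.5, -2.6]
eef_pos: [580.8, 127.9, 43.6]
orientation: [-0.662, 0.749, 0.0, -0.0]
contact_force: [0.0, 0.1, -2.8]
```

Threaded with no side load. Now the last few mm, touch, release, and rise.

```bash
python3 -m pendant '[[[0,0,0.2],0,40],[[0,0,0.4],0,40],[[0,0,0.5],0,40],[[0,0,0.5],0,40]]' | sed -n 2,4p
python3 -m pendant '[[[0,0,0.1],0,40],[[0,0,0.2],0,40],[[0,0,0.2],0,40]]' | sed -n 2,4p
python3 -m pendant '[[[0,0,0],0,75],[[0,0,0],0,75],[[0,0,0],0,75],[[0,0,0],0,75],[[0,0,-2],0,75],[[0,0,-5],0,75],[[0,0,-9],0,75],[[0,0,-13],0,75],[[0,0,-16],0,100],[[0,0,-16],0,100]]'
python3 - <<'E'
from cams import *
snap('wrist','w10')
find('w10',z=52,thr=150)
p=np.load('gp.npy'); print(p)
c=(586.4,-159.6,-2.903); goy(grip(c,200,25),c[2]+np.pi/2)
E
```

```text
eef_pos: [581.0, 127.9, 39.0]
orientation: [-0.662, 0.749, 0.0, -0.0]
contact_force: [0.9, 0.2, -2.9]
eef_pos: [581.2, 127.9, 37.2]
orientation: [-0.662, 0.749, -0.0, 0.0]
contact_force: [-0.0, 0.2, -2.9]
clock: 27.22
eef_pos: [585.6, 128.2, 205.9]
orientation: [-0.663, 0.749, -0.004, 0.005]
contact_force: [1.0, 0.0, 1.2]
finger_gap: 85.0
finger_force: 0.0
cam [579.156 103.678   1.454] px800 [408. 275.] A 4825 rms 1.94
[579.39855224 104.21731371   1.44849288  14.26854037]
tcp [584.1 128.  202.4] yawY 3.019 q6 -3.0 t 27.3
shift cm [29.4  -1.4   0.22] turn None
  turn 4.351 -> q6 0.84
```

Lowest cam is seated (fit at seat height agrees to 0.6 mm). Next cam: D at (586,-160).

```bash
python3 -m pendant '[[[0,0,0],0.12,100],[[2,-0.1,0],0.24,100],[[29.4,-1.4,0],1.45,100],[[29.4,-1.4,0],1.45,100],[[29.4,-1.4,0],1.45,100],[[29.4,-1.4,0],1.45,100],[[29.4,-1.4,0],1.45,100],[[29.4,-1.4,0],1.45,100],[[29.4,-1.4,0],1.45,100],[[29.4,-1.4,0],1.45,100],[[29.4,-1.4,0],1.45,100],[[29.4,-1.4,0],1.45,100]]' | sed -n 1,3p
python3 -m pendant '[[[0,0,0],1.45,100],[[0,0,0],1.45,100],[[0,0,0],1.45,100],[[0,0,0],1.45,100],[[0,0,0],1.45,100],[[0,0,0],1.45,100],[[0,0,0],1.45,100],[[0,0,0],1.45,100],[[0,0,0],1.45,100],[[0,0,0],1.45,100],[[0,0,0],1.45,100],[[0,0,0],1.45,100]]' | sed -n 1,3p
python3 -m pendant '[[[0,0,1],1.45,100],[[0,0,2],1.45,100],[[0,0,3],1.45,100],[[0,0,4],1.45,100],[[0,0,5],1.45,100],[[0,0,5],1.45,100],[[0,0,5],1.45,100],[[0,0,5],1.45,100],[[0,0,5],1.45,100],[[0,0,5],1.45,100],[[0,0,5],1.45,100],[[0,0,5],1.45,100]]' | sed -n 1,3p
python3 - <<'E'
from cams import *
snap('wrist','w11')
for c in find('w11',thr=150):
  goy(grip(c,0,25),c[2]+np.pi/2)
E
```

```text
clock: 28.27
eef_pos: [558.1, -166.2, 195.6]
orientation: [0.005, 1.0, 0.001, -0.001]
clock: 29.27
eef_pos: [558.4, -165.2, 195.7]
orientation: [0.666, 0.746, -0.0, -0.001]
clock: 30.27
eef_pos: [558.3, -165.2, 145.8]
orientation: [0.993, 0.116, -0.001, -0.001]
cam [ 458.169 -226.851   -3.111] px800 [442. 445.] A 3637 rms 8.24
cam [ 616.004 -334.951    2.792] px800 [643. 286.] A 4918 rms 0.41
cam [ 586.943 -160.614   -2.908] px800 [403. 278.] A 4905 rms 0.44
tcp [ 558.3 -165.2  145.8] yawY -1.34 q6 0.85 t 30.3
shift cm [-13.59   3.23  14.6 ] turn None
  turn 0.201 -> q6 0.81
tcp [ 558.3 -165.2  145.8] yawY -1.34 q6 0.85 t 30.3
shift cm [-0.34 16.5  14.56] turn None
  turn 0.58 -> q6 1.24
tcp [ 558.3 -165.2  145.8] yawY -1.34 q6 0.85 t 30.3
shift cm [ 0.42  0.24 14.58] turn None
  turn -0.003 -> q6 0.85
```

```bash
python3 -m pendant '[[[0.4,0.24,4],0,78],[[0.4,0.24,8],0,78],[[0.4,0.24,11],0,78],[[0.4,0.24,13],0,78],[[0.4,0.24,13.8],0,78],[[0.4,0.24,14.5],0,78],[[0.4,0.24,14.5],0,78],[[0.4,0.24,14.5],0,78],[[0.4,0.24,14.5],0,78]]'|sed -n 2,4p
python3 -m pendant '[[[0,0,0],0,55],[[0,0,0],0,50],[[0,0,0],0,40],[[0,0,0],0,40],[[0,0,0],0,40]]' 80
python3 -m pendant '[[[0,0,-1],0,40],[[0,0,-4],0,40],[[0,0,-8],0,40],[[0,0,-12],0,40],[[0,0,-15],0,40],[[0,0,-15],0,40],[[0,0,-15],0,40],[[0,0,-15],0,40]]' | sed -n 2,4p
cat > auto.py <<'E'
from cams import *
def held(tag,eef,quat):
    """bore x,y and yaw in tool frame from the heel part of the outline, assuming level, top 15 mm above TCP"""
    m=load(tag); im=cv2.imread(f'pics/{tag}_raw.png'); R=Ro.from_quat(quat).as_matrix()
    hsv=cv2.cvtColor(im,cv2.COLOR_BGR2HSV); best=None
    for thr in(140,150,160):
        mask=((hsv[...,2]>thr)&(hsv[...,1]<45)).astype(np.uint8); mask=cv2.morphologyEx(mask,cv2.MORPH_OPEN,np.ones((3,3)))
        q=np.vstack([c.reshape(-1,2) for c in cv2.findContours(mask,cv2.RETR_EXTERNAL,cv2.CHAIN_APPROX_NONE)[0]]).astype(float)
        w=(unproj(m,q,eef[2]+15)-eef)@R          # tool frame
        l=np.c_[-w[:,0],w[:,1]]                  # cam-like axes about TCP
        k=(l[:,0]>-60)&(l[:,0]<-14)&(abs(l[:,1])<35); l=l[k]
        def res(p):
            c_,s_=np.cos(p[2]),np.sin(p[2]); a=(l-[-p[0],p[1]])@np.array([[c_,-s_],[s_,c_]])
            return [cv2.pointPolygonTest(P.astype(np.float32),(float(u),float(v)),True) for u,v in a]
        s=least_squares(res,[25,0,0],loss='soft_l1',f_scale=.5,diff_step=1e-4,x_scale=[1,1,.02]); r=np.abs(res(s.x))
        print(thr,len(l),'x,y,yaw',s.x.round(3),'med|r|',round(np.median(r),2))
E
python3 - <<'E'
from auto import *
held('w9',np.array([533.4,-29.7,146.9]),Ro.from_quat([-0.513, 0.859,0,0]).as_quat())
s=bot.observe(); snap('wrist','w12'); held('w12',s['eef_pos'],s['orientation'])
from gauge import G
p=np.load('gp.npy'); goy(G(p,(24,1,150))[0],p[2]+np.pi/2)
E
```

```text
eef_pos: [564.8, -167.6, 3.9]
orientation: [0.993, 0.12, 0.001, 0.001]
contact_force: [-0.2, 1.0, -0.4]
clock: 31.48
eef_pos: [564.9, -167.5, 4.6]
orientation: [0.993, 0.12, 0.001, 0.001]
contact_force: [-1.6, 0.9, 8.3]
finger_gap: 51.4
finger_force: 83.2
eef_pos: [563.0, -166.6, 152.0]
orientation: [0.993, 0.12, -0.0, -0.0]
contact_force: [-0.3, 0.0, -1.8]
140 312 x,y,yaw [24.821 -0.871 -0.073] med|r| 0.91
150 211 x,y,yaw [ 2.4046e+01 -1.4010e+00 -1.0000e-03] med|r| 0.13
160 191 x,y,yaw [ 2.3533e+01 -1.3850e+00  1.0000e-03] med|r| 0.07
140 957 x,y,yaw [29.26  -0.598 -0.185] med|r| 4.23
150 375 x,y,yaw [23.302 -0.175 -0.042] med|r| 2.03
160 270 x,y,yaw [23.25  -0.135 -0.024] med|r| 1.03
tcp [ 562.4 -166.3  150.8] yawY -1.331 q6 0.84 t 32.2
shift cm [  8.83 -28.16   0.12] turn None
  turn -4.35 -> q6 -3.0
```

```bash
sed -i 's/def held(tag,eef,quat):/def held(tag,eef,quat,zt=15,T=(140,150,160)):/; s/eef\[2\]+15)/eef[2]+zt)/; s/for thr in(140,150,160)/for thr in T/' auto.py
python3 - <<'E'
from auto import *
s=bot.observe(); held('w12',s['eef_pos'],s['orientation'],10.4,(155,165,170,175,180,185,190))
im=cv2.imread('pics/w12_raw.png'); cv2.imwrite('pics/c12.png',cv2.resize(im[120:320,150:370],None,fx=2.7,fy=2.7))
E
```

```text
155 270 x,y,yaw [ 2.3403e+01  6.3300e-01 -2.0000e-02] med|r| 0.52
165 272 x,y,yaw [23.267  0.602 -0.024] med|r| 0.61
170 269 x,y,yaw [ 2.3187e+01  6.2900e-01 -1.9000e-02] med|r| 0.67
175 266 x,y,yaw [ 2.3135e+01  5.5400e-01 -2.1000e-02] med|r| 0.69
180 265 x,y,yaw [22.904  0.508 -0.023] med|r| 0.64
185 264 x,y,yaw [ 2.2842e+01  4.6800e-01 -2.1000e-02] med|r| 0.6
190 266 x,y,yaw [22.712  0.523 -0.026] med|r| 0.73
```

```bash
python3 -m pendant '[[[8.8,-28.2,0],-1.4,40],[[8.8,-28.2,0],-1.4,40],[[8.8,-28.2,0],-1.4,40],[[8.8,-28.2,0],-1.4,40],[[8.8,-28.2,0],-1.4,40],[[8.8,-28.2,0],-1.4,40],[[8.8,-28.2,0],-1.4,40],[[8.8,-28.2,0],-1.4,40],[[8.8,-28.2,0],-1.4,40],[[8.8,-28.2,0],-1.4,40],[[8.8,-28.2,0],-1.4,40],[[8.8,-28.2,0],-1.4,40]]' | sed -n 2,3p
python3 -m pendant '[[[0,0,0],-1.4,40],[[0,0,0],-1.4,40],[[0,0,0],-1.4,40],[[0,0,0],-1.4,40],[[0,0,0],-1.4,40],[[0,0,0],-1.4,40],[[0,0,0],-1.4,40],[[0,0,0],-1.4,40],[[0,0,0],-1.4,40],[[0,0,0],-1.4,40],[[0,0,0],-1.4,40],[[0,0,0],-1.4,40]]' | sed -n 2,3p
python3 -m pendant '[[[0,0,0],-1.4,40],[[0,0,0],-1.4,40],[[0,0,0],-1.4,40],[[0,0,0],-1.4,40],[[0,0,0],-1.4,40],[[0,0,0],-1.4,40],[[0,0,0],-1.4,40],[[0,0,0],-1.4,40],[[0,0,0],-1.4,40],[[0,0,0],-1.4,40],[[0,0,0],-1.4,40],[[0,0,0],-1.4,40]]' | sed -n 2,3p
python3 -m pendant '[[[0,0,0],-0.15,40],[[0,0,0],-0.15,40],[[0,0,0],-0.15,40],[[0,0,0],-0.15,40],[[0,0,0],-0.15,40]]' | sed -n 2,3p
python3 - <<'E'
from auto import *
s=bot.observe(); snap('wrist','w13'); held('w13',s['eef_pos'],s['orientation'],10.4,(145,155,165,175))
from gauge import G
p=np.load('gp.npy'); goy(G(p,(23.3,-.4,93))[0],p[2]+np.pi/2)
E
```

```text
eef_pos: [580.4, 128.1, 149.6]
orientation: [0.68, 0.733, -0.002, -0.002]
eef_pos: [580.4, 127.8, 149.6]
orientation: [0.048, 0.999, -0.0, -0.002]
eef_pos: [580.5, 127.8, 149.6]
orientation: [-0.607, 0.795, 0.001, -0.002]
eef_pos: [581.3, 127.8, 151.0]
orientation: [-0.662, 0.749, 0.001, -0.001]
145 248 x,y,yaw [28.082 -0.043 -0.064] med|r| 1.63
155 206 x,y,yaw [ 2.7039e+01 -8.0800e-01  1.1000e-02] med|r| 0.54
165 201 x,y,yaw [ 2.681e+01 -8.470e-01  1.400e-02] med|r| 0.53
175 203 x,y,yaw [ 2.6351e+01 -8.9600e-01  1.2000e-02] med|r| 0.65
tcp [581.6 127.8 151.4] yawY 3.018 q6 -3.0 t 35.7
shift cm [ 0.04 -0.12  5.84] turn None
  turn -0.001 -> q6 -3.0
```

Run:
```python
import cv2,numpy as np
a=cv2.imread('pics/w12_raw.png')[125:325,180:330];b=cv2.imread('pics/w13_raw.png')[125:325,180:330]
cv2.imwrite('pics/c13.png',cv2.resize(np.hstack([a,b]),(800,534),interpolation=cv2.INTER_CUBIC))
```

```text
(no output)
```

View pics/c13.png

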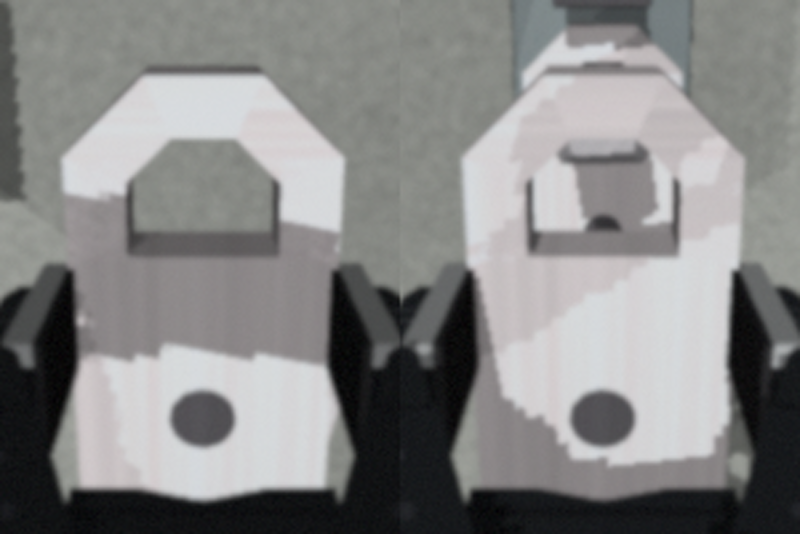

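Both crops show the cam sitting identically in the fingers and level, so the auto-fit was misled by shadow and by the seated cam behind. Using the read-off corners instead.

Run:
```python
import inhand
from inhand import *
from gauge import G
inhand.C=np.vstack([C[:4],[(9,-15,15),(9,15,15)]])
s=bot.observe()
x,f=fit(load('w13'),[(366.2,238.7),(434.7,238.7),(318.2,287.9),(482.8,287.9),(357.4,344.7),(444.7,344.7)],s['eef_pos'],s['orientation']); print(x.round(3),f.round(1).tolist())
p=np.load('gp.npy'); q=proj(load('w13'),G(p,[(0,0,105),(4,0,105),(4,9,105),(4,-9,105)])); print(((q-[180,125])*2.667+[400,0]).round(1).tolist())
goy(G(p,(x[0],-x[1],93-x[2]))[0],p[2]+np.pi/2)
```

```text
[ 2.1944e+01 -1.8500e-01 -6.6290e+00  2.0000e-03 -1.9000e-02] [[-0.4, 0.3], [0.6, 0.2], [0.3, -0.3], [-0.1, -0.5], [-0.4, 0.2], [0.0, 0.0]]
[[600.6, 142.1], [600.7, 156.4], [633.8, 156.4], [567.5, 156.5]]
tcp [581.6 127.8 151.4] yawY 3.018 q6 -3.0 t 35.7
shift cm [ 0.17 -0.06  5.17] turn None
  turn -0.001 -> q6 -3.01
```

```bash
python3 -m pendant '[[[0.12,-0.06,1],0,40],[[0.12,-0.06,2],0,40],[[0.12,-0.06,2.8],0,40],[[0.12,-0.06,3.2],0,40],[[0.12,-0.06,3.6],0,40],[[0.12,-0.06,3.9],0,40],[[0.12,-0.06,4.2],0,40],[[0.12,-0.06,4.5],0,40],[[0.12,-0.06,4.8],0,40],[[0.12,-0.06,5.1],0,40],[[0.12,-0.06,5.4],0,40],[[0.12,-0.06,5.4],0,40]]' | sed -n 2,4p
python3 -m pendant '[[[0,0,0.3],0,40],[[0,0,0.6],0,40],[[0,0,0.9],0,40],[[0,0,1.2],0,40],[[0,0,1.2],0,40]]' | sed -n 2,4p
```

```text
eef_pos: [582.1, 126.6, 97.6]
orientation: [-0.662, 0.749, 0.0, -0.0]
contact_force: [-0.2, -0.5, -1.9]
eef_pos: [582.3, 126.6, 85.4]
orientation: [-0.662, 0.749, 0.0, -0.0]
contact_force: [0.6, -0.4, -1.4]
```

```bash
python3 -m pendant '[[[0,0,0.3],0,40],[[0,0,0.6],0,40],[[0,0,0.9],0,40],[[0,0,1.2],0,40],[[0,0,1.5],0,40],[[0,0,1.8],0,40],[[0,0,2.1],0,40],[[0,0,2.3],0,40],[[0,0,2.3],0,40]]' | sed -n 2,4p
python3 -m pendant '[[[0,0,0.2],0,40],[[0,0,0.4],0,40],[[0,0,0.5],0,40],[[0,0,0.5],0,40]]' | sed -n 2,4p
```

```text
eef_pos: [582.4, 126.6, 62.6]
orientation: [-0.662, 0.749, 0.0, -0.0]
contact_force: [-0.6, -0.7, -2.6]
eef_pos: [582.4, 126.6, 58.0]
orientation: [-0.662, 0.749, 0.0, -0.0]
contact_force: [-2.5, -0.8, -1.9]
```

```bash
python3 -m pendant '[[[0,0,0.1],0,40],[[0,0,0.1],0,75],[[0,0,0.1],0,75],[[0,0,0.1],0,75],[[0,0,0.1],0,75],[[0,0,-2],0,75],[[0,0,-5],0,75],[[0,0,-9],0,75],[[0,0,-13],0,75],[[0,0,-14],0,100],[[0,0,-14],0,100],[[0,0,-14],0,100]]'
python3 - <<'E'
from cams import *
snap('wrist','w14')
find('w14',z=67,thr=150)
c=(616,-335,2.792); goy(grip(c,200,25),c[2]+np.pi/2)
E
```

```text
clock: 39.17
eef_pos: [583.2, 126.6, 199.1]
orientation: [-0.662, 0.749, -0.001, 0.001]
contact_force: [-0.6, 0.1, -1.1]
finger_gap: 85.3
finger_force: 0.0
cam [579.756 103.797   1.437] px800 [402. 285.] A 5018 rms 0.41
cam [ 4.28352e+02  1.34646e+02 -1.22000e-01] px800 [595. 279.] A 5249 rms 18.59
tcp [582.1 126.6 197.4] yawY 3.019 q6 -3.0 t 39.2
shift cm [44.84 -6.57 -0.26] turn None
  turn 4.939 -> q6 1.24
```

```bash
python3 -m pendant '[[[0,0,0],0.12,100],[[2,-0.3,0],0.24,100],[[44.8,-6.6,0],1.45,100],[[44.8,-6.6,0],1.45,100],[[44.8,-6.6,0],1.45,100],[[44.8,-6.6,0],1.45,100],[[44.8,-6.6,0],1.45,100],[[44.8,-6.6,0],1.45,100],[[44.8,-6.6,0],1.45,100],[[44.8,-6.6,0],1.45,100],[[44.8,-6.6,0],1.45,100],[[44.8,-6.6,0],1.45,100]]' | sed -n 1,3p
python3 -m pendant '[[[0,0,0],1.45,100],[[0,0,0],1.45,100],[[0,0,0],1.45,100],[[0,0,0],1.45,100],[[0,0,0],1.45,100],[[0,0,0],1.45,100],[[0,0,0],1.45,100],[[0,0,0],1.45,100],[[0,0,0],1.45,100],[[0,0,0],1.45,100],[[0,0,0],1.45,100],[[0,0,0],1.45,100]]' | sed -n 1,3p
python3 -m pendant '[[[0,0,0],1.45,100],[[0,0,0],1.45,100],[[0,0,0],1.45,100],[[0,0,0],1.45,100],[[0,0,0],1.45,100],[[0,0,0],1.45,100],[[0,0,0],1.45,100],[[0,0,0],1.45,100],[[0,0,0],1.45,100],[[0,0,0],1.45,100],[[0,0,0],1.45,100],[[0,0,0],1.45,100]]' | sed -n 1,3p
python3 - <<'E'
from cams import *
snap('wrist','w15')
for c in find('w15',thr=150):
  goy(grip(c,150,25),c[2]+np.pi/2)
E
```

```text
clock: 40.22
eef_pos: [591.5, -311.5, 195.2]
orientation: [0.004, 1.0, 0.001, -0.002]
clock: 41.22
eef_pos: [591.8, -309.3, 195.1]
orientation: [0.666, 0.746, -0.0, -0.002]
clock: 42.22
eef_pos: [591.8, -309.3, 195.1]
orientation: [0.993, 0.116, -0.002, -0.002]
cam [ 617.006 -334.885    2.795] px800 [423. 269.] A 4932 rms 0.43
tcp [ 591.8 -309.4  195.1] yawY -1.34 q6 0.68 t 42.3
shift cm [-0.21  1.71  4.51] turn None
  turn 0.578 -> q6 1.24
```

```bash
python3 -m pendant '[[[-0.2,1.7,1],0.578,78],[[-0.2,1.7,3],0.578,78],[[-0.2,1.7,4.5],0.578,78],[[-0.2,1.7,4.5],0.578,78],[[-0.2,1.7,4.5],0.578,78],[[-0.2,1.7,4.5],0.578,78],[[-0.2,1.7,4.5],0.578,78],[[-0.2,1.7,4.5],0.578,78]]' | sed -n 1,3p
python3 - <<'E'
from cams import *
snap('wrist','w16')
for c in find('w16',thr=150):
  goy(grip(c,1.5,25),c[2]+np.pi/2)
E
```

```text
clock: 42.93
eef_pos: [594.6, -326.9, 152.3]
orientation: [0.986, -0.167, -0.001, -0.0]
cam [ 616.9   -334.845    2.799] px800 [400. 284.] A 5088 rms 0.52
tcp [ 594.8 -327.   152.8] yawY -1.906 q6 1.23 t 43.0
shift cm [-0.15  0.   15.13] turn None
  turn 0.007 -> q6 1.24
```

```bash
python3 -m pendant '[[[-0.1,0,4],0,78],[[-0.1,0,8],0,78],[[-0.1,0,11],0,78],[[-0.1,0,13],0,78],[[-0.1,0,14.3],0,78],[[-0.1,0,15.1],0,78],[[-0.1,0,15.1],0,78],[[-0.1,0,15.1],0,78],[[-0.1,0,15.1],0,78],[[-0.1,0,15.1],0,78]]'|sed -n 2,4p
python3 -m pendant '[[[0,0,0],0,55],[[0,0,0],0,50],[[0,0,0],0,40],[[0,0,0],0,40],[[0,0,0],0,40]]' 80
python3 -m pendant '[[[0,0,-1],0,40],[[0,0,-4],0,40],[[0,0,-8],0,40],[[0,0,-12],0,40],[[0,0,-15],0,40],[[0,0,-17],0,40],[[0,0,-17],0,40],[[0,0,-17],0,40]]' | sed -n 2,4p
python3 - <<'E'
from h import *
from gauge import G
p=np.load('gp.npy'); goy(G(p,(24,0.5,160))[0],p[2]+np.pi/2)
E
```

```text
eef_pos: [595.3, -327.8, 4.4]
orientation: [0.986, -0.168, 0.001, 0.001]
contact_force: [-0.0, 0.2, 0.2]
clock: 44.23
eef_pos: [595.2, -327.6, 4.6]
orientation: [0.986, -0.168, 0.001, 0.001]
contact_force: [-1.1, 0.8, 6.8]
finger_gap: 50.9
finger_force: 84.0
eef_pos: [594.6, -327.2, 174.2]
orientation: [0.986, -0.168, 0.001, 0.001]
contact_force: [-0.1, 0.1, -2.6]
tcp [ 594.6 -327.2  174.2] yawY -1.909 q6 1.23 t 44.9
shift cm [-16.32 -42.53   1.32] turn None
  turn -4.928 -> q6 -3.0
```

```bash
python3 -m pendant '[[[-16.3,-42.5,0],-1.4,40],[[-16.3,-42.5,0],-1.4,40],[[-16.3,-42.5,0],-1.4,40],[[-16.3,-42.5,0],-1.4,40],[[-16.3,-42.5,0],-1.4,40],[[-16.3,-42.5,0],-1.4,40],[[-16.3,-42.5,0],-1.4,40],[[-16.3,-42.5,0],-1.4,40],[[-16.3,-42.5,0],-1.4,40],[[-16.3,-42.5,0],-1.4,40],[[-16.3,-42.5,0],-1.4,40],[[-16.3,-42.5,0],-1.4,40]]' | sed -n 2,3p
python3 -m pendant '[[[0,0,0],-1.4,40],[[0,0,0],-1.4,40],[[0,0,0],-1.4,40],[[0,0,0],-1.4,40],[[0,0,0],-1.4,40],[[0,0,0],-1.4,40],[[0,0,0],-1.4,40],[[0,0,0],-1.4,40],[[0,0,0],-1.4,40],[[0,0,0],-1.4,40],[[0,0,0],-1.4,40],[[0,0,0],-1.4,40]]' | sed -n 2,3p
python3 -m pendant '[[[0,0,0],-1.4,40],[[0,0,0],-1.4,40],[[0,0,0],-1.4,40],[[0,0,0],-1.4,40],[[0,0,0],-1.4,40],[[0,0,0],-1.4,40],[[0,0,0],-1.4,40],[[0,0,0],-1.4,40],[[0,0,0],-1.4,40],[[0,0,0],-1.4,40],[[0,0,0],-1.4,40],[[0,0,0],-1.4,40]]' | sed -n 2,3p
python3 - <<'E'
from h import *
from gauge import G
p=np.load('gp.npy'); goy(G(p,(22.7,0.4,140))[0],p[2]+np.pi/2)
E
```

```text
eef_pos: [578.4, 135.0, 169.7]
orientation: [0.859, 0.512, -0.001, -0.002]
eef_pos: [579.6, 127.8, 169.6]
orientation: [0.331, 0.944, -0.001, -0.002]
eef_pos: [579.6, 127.8, 169.6]
orientation: [-0.355, 0.935, 0.001, -0.002]
tcp [579.6 127.8 169.6] yawY 2.297 q6 -2.28 t 47.9
shift cm [-0.1  -0.23  2.96] turn None
  turn -0.722 -> q6 -3.0
```

```bash
python3 -m pendant '[[[-0.1,-0.2,0.5],-0.722,40],[[-0.1,-0.2,1],-0.722,40],[[-0.1,-0.2,1.5],-0.722,40],[[-0.1,-0.2,2],-0.722,40],[[-0.1,-0.2,2],-0.722,40],[[-0.1,-0.2,2],-0.722,40],[[-0.1,-0.2,2],-0.722,40],[[-0.1,-0.2,2],-0.722,40],[[-0.1,-0.2,2],-0.722,40],[[-0.1,-0.2,2],-0.722,40]]' | sed -n 2,3p
python3 - <<'E'
from auto import *
from gauge import G
s=bot.observe(); snap('wrist','w17'); held('w17',s['eef_pos'],s['orientation'],10.4,(155,165,175))
p=np.load('gp.npy'); goy(G(p,(22.7,0.4,95))[0],p[2]+np.pi/2)
a=cv2.imread('pics/w13_raw.png')[125:325,180:330];b=cv2.imread('pics/w17_raw.png')[125:325,180:330]
cv2.imwrite('pics/c17.png',cv2.resize(np.hstack([a,b]),(800,534),interpolation=cv2.INTER_CUBIC))
E
```

```text
eef_pos: [583.0, 127.2, 151.7]
orientation: [-0.659, 0.752, 0.0, -0.0]
155 199 x,y,yaw [27.239 -0.666  0.028] med|r| 1.04
165 199 x,y,yaw [ 2.6874e+01 -7.9200e-01  6.0000e-03] med|r| 1.03
175 197 x,y,yaw [ 2.6431e+01 -8.2400e-01  1.4000e-02] med|r| 0.86
tcp [583.1 127.3 151.9] yawY 3.011 q6 -3.0 t 48.8
shift cm [0.07 0.12 5.69] turn None
  turn -0.008 -> q6 -3.0
```

View pics/c17.png

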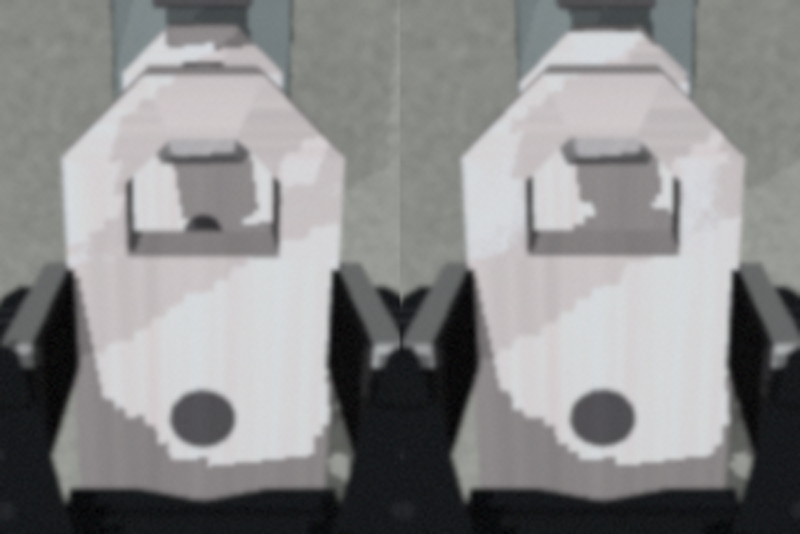

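View c17: the third cam sits in the fingers exactly as the second did (left crop), level. Repeating the same descent.

```bash
python3 -m pendant '[[[0.07,0.08,1],-0.008,40],[[0.07,0.08,2],-0.008,40],[[0.07,0.08,2.8],-0.008,40],[[0.07,0.08,3.2],-0.008,40],[[0.07,0.08,3.6],-0.008,40],[[0.07,0.08,3.9],-0.008,40],[[0.07,0.08,4.2],-0.008,40],[[0.07,0.08,4.5],-0.008,40],[[0.07,0.08,4.8],-0.008,40],[[0.07,0.08,5.1],-0.008,40],[[0.07,0.08,5.4],-0.008,40],[[0.07,0.08,5.4],-0.008,40]]' | sed -n 2,4p
python3 -m pendant '[[[0,0,0.3],0,40],[[0,0,0.6],0,40],[[0,0,0.9],0,40],[[0,0,1.2],0,40],[[0,0,1.2],0,40]]' | sed -n 2,4p
```

```text
eef_pos: [582.1, 126.7, 97.6]
orientation: [-0.663, 0.748, 0.0, -0.0]
contact_force: [0.3, 0.2, -1.7]
eef_pos: [582.2, 126.7, 85.4]
orientation: [-0.663, 0.748, 0.0, -0.0]
contact_force: [-0.3, 0.1, -1.7]
```

```bash
python3 -m pendant '[[[0,0,0.3],0,40],[[0,0,0.6],0,40],[[0,0,0.9],0,40],[[0,0,1.1],0,40],[[0,0,1.2],0,40],[[0,0,1.2],0,40]]' | sed -n 2,4p
python3 -m pendant '[[[0,0,0.1],0,40],[[0,0,0.1],0,75],[[0,0,0.1],0,75],[[0,0,0.1],0,75],[[0,0,0.1],0,75],[[0,0,-2],0,75],[[0,0,-5],0,75],[[0,0,-9],0,75],[[0,0,-12.5],0,75],[[0,0,-12.5],0,100],[[0,0,-12.5],0,100],[[0,0,-12.5],0,100]]'
python3 - <<'E'
from cams import *
snap('wrist','w18')
find('w18',z=82,thr=150)
c=(458.5,-226.9,-3.109); goy(grip(c,200,25),c[2]+np.pi/2)
E
```

```text
eef_pos: [582.4, 126.8, 73.9]
orientation: [-0.663, 0.748, 0.0, -0.0]
contact_force: [-1.6, -0.5, -2.5]
clock: 51.7
eef_pos: [582.4, 126.8, 199.3]
orientation: [-0.663, 0.748, -0.0, 0.0]
contact_force: [-0.4, 0.5, 0.3]
finger_gap: 85.6
finger_force: 0.0
tcp [581.8 126.7 198.2] yawY 3.021 q6 -3.01 t 51.8
shift cm [36.97 10.45 -0.15] turn None
  turn 4.559 -> q6 0.81
```

```bash
sed -i 's/<A<6500/<A<7500/' cams.py
python3 - <<'E'
from cams import *
for t in (150,160,170,180): print(t); find('w18',z=82,thr=t)
E
```

```text
150
cam [612.256 189.425  -2.024] px800 [368. 350.] A 6821 rms 21.96
160
cam [579.829 103.774   1.435] px800 [400. 291.] A 4925 rms 0.47
170
cam [580.091 103.757   1.444] px800 [400. 290.] A 4843 rms 0.58
180
cam [580.043 103.891   1.445] px800 [400. 291.] A 4782 rms 0.77
```

Third cam seated (area and position agree at z=82). On to the last cam.

```bash
python3 -m pendant '[[[0,0,0],0.12,100],[[2,0.5,0],0.24,100],[[37,10.4,0],1.45,100],[[37,10.4,0],1.45,100],[[37,10.4,0],1.45,100],[[37,10.4,0],1.45,100],[[37,10.4,0],1.45,100],[[37,10.4,0],1.45,100],[[37,10.4,0],1.45,100],[[37,10.4,0],1.45,100],[[37,10.4,0],1.45,100],[[37,10.4,0],1.45,100]]' | sed -n 1,3p
python3 -m pendant '[[[0,0,0],1.45,100],[[0,0,0],1.45,100],[[0,0,0],1.45,100],[[0,0,0],1.45,100],[[0,0,0],1.45,100],[[0,0,0],1.45,100],[[0,0,0],1.45,100],[[0,0,0],1.45,100],[[0,0,0],1.45,100],[[0,0,0],1.45,100],[[0,0,0],1.45,100],[[0,0,0],1.45,100]]' | sed -n 1,3p
python3 -m pendant '[[[0,0,1],1.45,78],[[0,0,2],1.45,78],[[0,0,3],1.45,78],[[0,0,4],1.45,78],[[0,0,5],1.45,78],[[0,0,5],1.45,78],[[0,0,5],1.45,78],[[0,0,5],1.45,78],[[0,0,5],1.45,78],[[0,0,5],1.45,78],[[0,0,5],1.45,78],[[0,0,5],1.45,78]]' | sed -n 1,3p
python3 - <<'E'
from cams import *
snap('wrist','w19')
for c in find('w19',thr=150):
  goy(grip(c,1.5,25),c[2]+np.pi/2)
E
```

```text
clock: 52.75
eef_pos: [432.0, -232.3, 197.7]
orientation: [0.006, 1.0, -0.0, -0.001]
clock: 53.75
eef_pos: [433.8, -227.3, 197.4]
orientation: [0.665, 0.746, 0.0, -0.002]
clock: 54.75
eef_pos: [433.7, -227.2, 147.4]
orientation: [0.993, 0.117, -0.001, -0.001]
cam [ 458.294 -227.926   -3.135] px800 [388. 297.] A 5270 rms 6.35
tcp [ 433.7 -227.2  147.5] yawY -1.338 q6 0.61 t 54.8
shift cm [-0.03  0.12 14.6 ] turn None
  turn 0.226 -> q6 0.84
```

```bash
python3 -m pendant '[[[0,0.1,0],0.12,78],[[0,0.1,0],0.226,78],[[0,0.1,0],0.226,78],[[0,0.1,0],0.226,78],[[0,0.1,0],0.226,78],[[0,0.1,0],0.226,78]]' | sed -n 1,3p
python3 - <<'E'
from cams import *
snap('wrist','w20')
for t in(165,180):
 for c in find('w20',thr=t):
  goy(grip(c,1.5,25),c[2]+np.pi/2)
E
```

```text
clock: 55.3
eef_pos: [434.8, -228.8, 148.9]
orientation: [1.0, 0.009, -0.0, -0.0]
cam [ 459.328 -227.635   -3.118] px800 [399. 284.] A 4847 rms 0.63
tcp [ 434.8 -228.9  149. ] yawY -1.553 q6 0.83 t 55.4
shift cm [-0.04 -0.06 14.75] turn None
  turn -0.005 -> q6 0.82
cam [ 459.353 -227.509   -3.12 ] px800 [398. 284.] A 4714 rms 1.03
tcp [ 434.8 -228.9  149. ] yawY -1.553 q6 0.83 t 55.4
shift cm [-0.04 -0.08 14.75] turn None
  turn -0.004 -> q6 0.82
```

```bash
python3 -m pendant '[[[0,-0.06,4],0,78],[[0,-0.06,8],0,78],[[0,-0.06,11],0,78],[[0,-0.06,13],0,78],[[0,-0.06,14.1],0,78],[[0,-0.06,14.7],0,78],[[0,-0.06,14.7],0,78],[[0,-0.06,14.7],0,78],[[0,-0.06,14.7],0,78],[[0,-0.06,14.7],0,78]]'|sed -n 2,4p
python3 -m pendant '[[[0,0,0],0,55],[[0,0,0],0,50],[[0,0,0],0,40],[[0,0,0],0,40],[[0,0,0],0,40]]' 80
python3 -m pendant '[[[0,0,-1],0,40],[[0,0,-4],0,40],[[0,0,-8],0,40],[[0,0,-12],0,40],[[0,0,-15],0,40],[[0,0,-17],0,40],[[0,0,-17],0,40],[[0,0,-17],0,40]]' | sed -n 2,4p
python3 - <<'E'
from h import *
from gauge import G
p=np.load('gp.npy'); goy(G(p,(24,0.5,160))[0],p[2]+np.pi/2)
E
```

```text
eef_pos: [436.0, -229.2, 3.7]
orientation: [1.0, 0.008, 0.001, 0.001]
contact_force: [-0.2, -0.9, 0.6]
clock: 56.6
eef_pos: [435.7, -229.0, 4.0]
orientation: [1.0, 0.008, 0.001, 0.001]
contact_force: [-3.0, 2.2, 12.5]
finger_gap: 51.2
finger_force: 82.9
eef_pos: [435.5, -228.9, 173.8]
orientation: [1.0, 0.008, 0.001, 0.001]
contact_force: [-0.4, -1.1, -1.8]
tcp [ 435.5 -228.9  173.8] yawY -1.555 q6 0.83 t 57.3
shift cm [ 15.19 -35.46   1.34] turn None
  turn -4.574 -> q6 -3.0
```

```bash
python3 -m pendant '[[[15.2,-35.5,0],-1.4,40],[[15.2,-35.5,0],-1.4,40],[[15.2,-35.5,0],-1.4,40],[[15.2,-35.5,0],-1.4,40],[[15.2,-35.5,0],-1.4,40],[[15.2,-35.5,0],-1.4,40],[[15.2,-35.5,0],-1.4,40],[[15.2,-35.5,0],-1.4,40],[[15.2,-35.5,0],-1.4,40],[[15.2,-35.5,0],-1.4,40],[[15.2,-35.5,0],-1.4,40],[[15.2,-35.5,0],-1.4,40]]' | sed -n 2,3p
python3 -m pendant '[[[0,0,0],-1.4,40],[[0,0,0],-1.4,40],[[0,0,0],-1.4,40],[[0,0,0],-1.4,40],[[0,0,0],-1.4,40],[[0,0,0],-1.4,40],[[0,0,0],-1.4,40],[[0,0,0],-1.4,40],[[0,0,0],-1.4,40],[[0,0,0],-1.4,40],[[0,0,0],-1.4,40],[[0,0,0],-1.4,40]]' | sed -n 2,3p
python3 -m pendant '[[[0,0,0],-1.4,40],[[0,0,0],-1.4,40],[[0,0,0],-1.4,40],[[0,0,0],-1.4,40],[[0,0,0],-1.4,40],[[0,0,0],-1.4,40],[[0,0,0],-1.4,40],[[0,0,0],-1.4,40],[[0,0,0],-1.4,40],[[0,0,0],-1.4,40],[[0,0,0],-1.4,40],[[0,0,0],-1.4,40]]' | sed -n 2,3p
python3 - <<'E'
from h import *
from gauge import G
p=np.load('gp.npy'); goy(G(p,(23,0.2,150))[0],p[2]+np.pi/2)
E
```

```text
eef_pos: [579.7, 130.3, 169.4]
orientation: [0.757, 0.653, -0.002, -0.001]
eef_pos: [580.0, 128.0, 170.5]
orientation: [0.161, 0.987, -0.0, -0.002]
eef_pos: [580.0, 128.0, 170.5]
orientation: [-0.513, 0.859, 0.001, -0.001]
tcp [580.  128.  170.5] yawY 2.647 q6 -2.63 t 60.3
shift cm [-0.01 -0.22  2.05] turn None
  turn -0.372 -> q6 -3.0
```

```bash
python3 -m pendant '[[[0,-0.2,0.5],-0.12,40],[[0,-0.2,1],-0.24,40],[[0,-0.2,1.5],-0.372,40],[[0,-0.2,2],-0.372,40],[[0,-0.2,2],-0.372,40],[[0,-0.2,2],-0.372,40],[[0,-0.2,2],-0.372,40],[[0,-0.2,2],-0.372,40]]' | sed -n 2,3p
python3 - <<'E'
from h import *
from gauge import G
snap('wrist','w21')
g=lambda t:cv2.imread(f'pics/{t}_raw.png',0)
for t in('w13','w17','w21'):
    r=cv2.matchTemplate(g(t)[250:310,225:285],g('w13')[265:298,238:272],cv2.TM_CCOEFF_NORMED); i=cv2.minMaxLoc(r); print(t,i[3],round(i[1],3))
for t in('w13','w17','w21'):
    im=g(t)[266:298,238:272]; b=cv2.GaussianBlur(im,(3,3),0)<130; ys,xs=np.nonzero(b); print(t,xs.mean().round(2),ys.mean().round(2),b.sum())
p=np.load('gp.npy'); goy(G(p,(23,0.2,95))[0],p[2]+np.pi/2)
E
```

```text
eef_pos: [583.2, 127.9, 152.5]
orientation: [-0.661, 0.751, -0.0, 0.0]
w13 (13, 15) 1.0
w17 (13, 15) 0.992
w21 (13, 15) 0.993
w13 17.26 15.62 378
w17 17.22 15.45 374
w21 17.23 15.82 380
tcp [583.3 127.9 152.6] yawY 3.015 q6 -3.0 t 61.0
shift cm [0.1  0.12 5.76] turn None
  turn -0.004 -> q6 -3.0
```

```bash
python3 -m pendant '[[[0.12,0.08,1],-0.004,40],[[0.12,0.08,2],-0.004,40],[[0.12,0.08,2.8],-0.004,40],[[0.12,0.08,3.2],-0.004,40],[[0.12,0.08,3.6],-0.004,40],[[0.12,0.08,3.9],-0.004,40],[[0.12,0.08,4.2],-0.004,40],[[0.12,0.08,4.5],-0.004,40],[[0.12,0.08,4.8],-0.004,40],[[0.12,0.08,5.1],-0.004,40],[[0.12,0.08,5.4],-0.004,40],[[0.12,0.08,5.4],-0.004,40]]' | sed -n 2,4p
python3 -m pendant '[[[0,0,0.3],0,40],[[0,0,0.6],0,40],[[0,0,0.9],0,40],[[0,0,0.9],0,40],[[0,0,0.9],0,40]]' | sed -n 2,4p
python3 -m pendant '[[[0,0,0.1],0,40],[[0,0,0.1],0,40],[[0,0,0.1],0,75],[[0,0,0.1],0,75],[[0,0,0.1],0,75],[[0,0,0.1],0,75],[[0,0,-2],0,75],[[0,0,-5],0,75],[[0,0,-8],0,75],[[0,0,-11],0,75],[[0,0,-11],0,100],[[0,0,-11],0,100]]'
python3 - <<'E'
from cams import *
from gauge import G
snap('wrist','w22')
for t in (160,170,180): find('w22',z=97,thr=t)
p=np.load('gp.npy'); goy(G(p,(92+78,0,190))[0],p[2]+np.pi/2)
E
```

```text
eef_pos: [581.7, 126.9, 97.6]
orientation: [-0.663, 0.748, 0.0, -0.0]
contact_force: [-0.1, -0.6, -1.5]
eef_pos: [582.0, 126.9, 89.0]
orientation: [-0.663, 0.748, 0.0, -0.0]
contact_force: [0.5, 0.2, -1.1]
clock: 63.4
eef_pos: [583.8, 127.0, 202.1]
orientation: [-0.663, 0.748, -0.002, 0.002]
contact_force: [0.6, 0.2, -0.4]
finger_gap: 84.4
finger_force: 0.0
cam [579.862 103.736   1.444] px800 [403. 295.] A 4976 rms 0.46
cam [579.857 103.544   1.447] px800 [403. 295.] A 4868 rms 0.57
cam [579.823 103.591   1.445] px800 [403. 295.] A 4772 rms 0.84
tcp [582.5 126.9 200. ] yawY 3.021 q6 -3.01 t 63.5
shift cm [-1.471e+01  1.000e-02  1.010e+00] turn None
  turn 0.002 -> q6 -2.77
```

All four cams are stacked. Now the jaw: pinch the fin, expected at gauge x≈171.

```bash
python3 -m pendant '[[[-4,0,0],0,60],[[-8,0,0],0,60],[[-12,0,0],0,60],[[-14.75,0,0],0,60],[[-14.75,0,0],0,60],[[-14.75,0,0],0,60],[[-14.75,0,0],0,60],[[-14.75,0,0],0,60]]' | sed -n 2,3p
python3 - <<'E'
from gauge import *
m,im=snap('wrist','w23')
p=np.load('gp.npy'); goy(G(p,(170.8,0,96))[0],p[2]+np.pi/2)
q=proj(m,G(p,[(77+79,7,126),(107+79,7,126),(107+79,-7,126),(77+79,-7,126)])); print((q/.64).round())
c=cv2.resize(im,(800,600)); cv2.polylines(c,[(q/.64).astype(np.int32)],True,(0,255,255),1); cv2.imwrite('pics/v23.png',c)
E
```

```text
eef_pos: [599.5, 272.1, 198.2]
orientation: [-0.663, 0.749, 0.0, -0.001]
tcp [599.7 272.  198.6] yawY 3.019 q6 -2.77 t 64.2
shift cm [-0.19 -0.04 10.26] turn None
  turn 0.0 -> q6 -2.77
[[413. 287.]
 [412. 340.]
 [387. 340.]
 [386. 287.]]
```

View pics/v23.png

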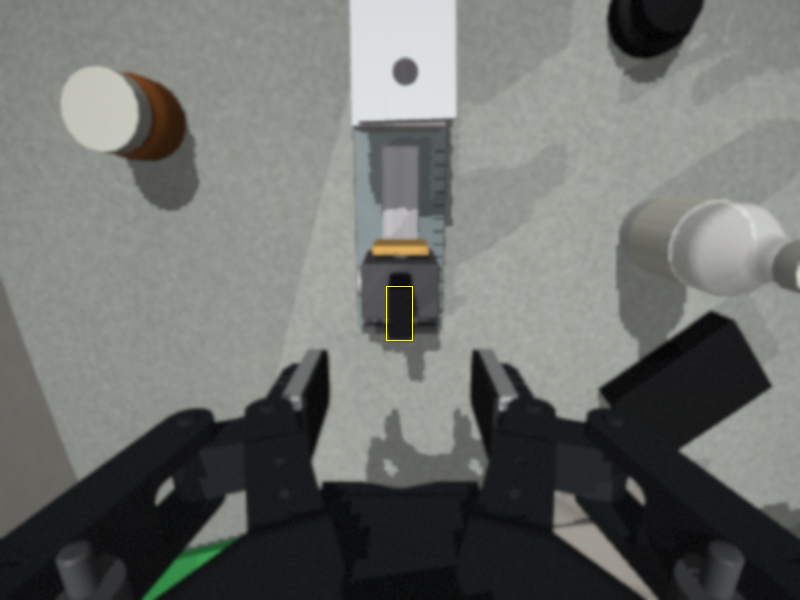

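View v23: fin at (400,~305), within a few mm of my predicted box; the stack noses end at row 120. Descending to pinch.

```bash
python3 -m pendant '[[[-0.2,0,4],0,60],[[-0.2,0,7],0,60],[[-0.2,0,9],0,60],[[-0.2,0,10],0,60],[[-0.2,0,10.1],0,60],[[-0.2,0,10.1],0,60],[[-0.2,0,10.1],0,60],[[-0.2,0,10.1],0,0],[[-0.2,0,10.1],0,0],[[-0.2,0,10.1],0,0],[[-0.2,0,10.1],0,0],[[-0.2,0,10.1],0,0]]' 40
python3 -m pendant '[[[0.5,0,0],0,0],[[1.2,0,0],0,0],[[2,0,0],0,0],[[2.8,0,0],0,0],[[3.6,0,0],0,0],[[4.4,0,0],0,0],[[5.2,0,0],0,0],[[5.9,0,0],0,0],[[6.4,0,0],0,0],[[6.6,0,0],0,0],[[6.6,0,0],0,0],[[6.6,0,0],0,0]]'
python3 - <<'E'
from gauge import *
p=np.load('gp.npy'); e=bot.observe()['eef_pos']; print((e[:2]-p[:2])@[np.cos(p[2]),np.sin(p[2])]-92); print(bot.observe()['qpos'].round(2))
E
```

```text
clock: 65.17
eef_pos: [599.6, 275.7, 99.8]
orientation: [-0.663, 0.748, 0.0, -0.0]
contact_force: [-5.7, -0.6, 7.4]
finger_gap: 13.4
finger_force: 40.4
clock: 66.17
eef_pos: [591.6, 210.2, 99.8]
orientation: [-0.663, 0.748, 0.0, -0.0]
contact_force: [-6.6, -0.5, 8.5]
finger_gap: 13.4
finger_force: 40.6
14.685336159074524
[ 0.15  0.44  1.57  0.    1.14 -2.87]
```

```bash
python3 -m pendant '[[[0.3,0,0],0,0],[[0.6,0,0],0,0],[[0.6,0,0],0,0],[[0.6,0,0],0,0]]' | sed -n 2,4p
python3 -m pendant '[[[0.2,0,0],0,0],[[0.3,0,0],0,0],[[0.3,0,0],0,0],[[0.3,0,0],0,0]]' | sed -n 2,4p
python3 -m pendant '[[[0.2,0,0],0,0],[[0.3,0,0],0,0],[[0.3,0,0],0,0],[[0.3,0,0],0,0]]' | sed -n 2,4p
```

```text
eef_pos: [590.9, 204.6, 99.8]
orientation: [-0.663, 0.748, 0.001, 0.0]
contact_force: [-6.0, 1.5, 7.9]
eef_pos: [590.6, 202.3, 99.8]
orientation: [-0.663, 0.748, 0.001, 0.001]
contact_force: [-5.9, 3.5, 7.0]
eef_pos: [590.3, 200.1, 99.8]
orientation: [-0.663, 0.748, 0.001, 0.001]
contact_force: [-5.0, 6.9, 7.0]
```

```bash
python3 -m pendant '[[[0.1,0,0],0,0],[[0.2,0,0],0,0],[[0.2,0,0],0,0],[[0.2,0,0],0,0],[[0.2,0,0],0,0],[[0.2,0,0],0,0],[[0.2,0,0],0,0],[[0.2,0,0],0,0],[[0.2,0,0],0,0],[[0.2,0,0],0,0],[[0.2,0,0],0,0],[[0.2,0,0],0,0]]'
python3 - <<'E'
from gauge import *
m,im=snap('wrist','w24')
p=np.load('gp.npy')
for t in(160,170): 
  from cams import find
  find('w24',z=97,thr=t)
c=cv2.resize(im,(800,600)); cv2.imwrite('pics/v24.png',c)
E
```

```text
clock: 68.17
eef_pos: [590.1, 198.5, 99.8]
orientation: [-0.663, 0.748, 0.001, 0.001]
contact_force: [-4.4, 8.7, 6.0]
finger_gap: 13.2
finger_force: 40.3
cam [578.21  103.191   1.468] px800 [405. 161.] A 4935 rms 0.66
cam [578.204 103.198   1.469] px800 [405. 161.] A 4885 rms 0.68
```

View pics/v24.png

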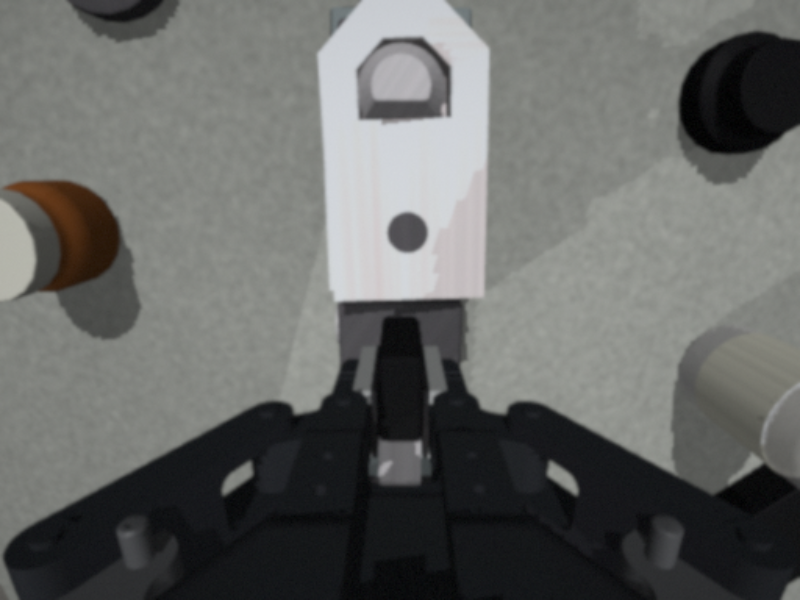

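View v24: the jaw block is right up against the noses, the pad is hidden beneath, and the stack is flat on the spindle. The 8.7 N push less drag means about 5 mm of pad travel, held for over 1 s. Drawing back now.

```bash
python3 -m pendant '[[[-0.5,0,0],0,0],[[-1.2,0,0],0,0],[[-2,0,0],0,0],[[-2.8,0,0],0,0],[[-3.6,0,0],0,0],[[-4.4,0,0],0,0],[[-5.2,0,0],0,0],[[-6,0,0],0,0],[[-6.8,0,0],0,0],[[-7.3,0,0],0,0],[[-7.5,0,0],0,0],[[-7.5,0,0],0,0]]'
python3 -m pendant '[[[0,0,0],0,0],[[0,0,0],0,60],[[0,0,0],0,60],[[0,0,0],0,60],[[0,0,-3],0,60],[[0,0,-7],0,60],[[0,0,-10],0,60],[[0,0,-10],0,60],[[0,0,-10],0,60],[[0,0,-10],0,60]]'
python3 - <<'E'
from gauge import *
from cams import find
snap('wrist','w25'); m,im=snap('top','t25')
m=load('w25'); p=np.load('gp.npy'); g=cv2.imread('pics/w25_raw.png'); hsv=cv2.cvtColor(g,cv2.COLOR_BGR2HSV)
b=((hsv[...,0]>12)&(hsv[...,0]<30)&(hsv[...,1]>120)&(hsv[...,2]>130)); b[:, :200]=0; b[:,320:]=0
ys,xs=np.nonzero(b); w=unproj(m,np.c_[xs,ys],75)[:,:2]-p[:2]; gx=w@[np.cos(p[2]),np.sin(p[2])]
print('brass px',len(xs),'gauge x',gx.min().round(1),gx.mean().round(1),gx.max().round(1),'jaw ~',(gx.min()-62).round(1))
E
```

```text
clock: 69.22
eef_pos: [599.1, 271.4, 99.8]
orientation: [-0.663, 0.748, 0.0, 0.0]
contact_force: [-5.4, 0.5, 7.1]
finger_gap: 13.0
finger_force: 40.4
clock: 70.05
eef_pos: [599.3, 270.1, 197.8]
orientation: [-0.663, 0.748, 0.0, -0.0]
contact_force: [0.5, 0.0, -0.4]
finger_gap: 51.4
finger_force: 0.0
brass px 259 gauge x 135.6 139.3 142.6 jaw ~ 73.6
```

```bash
python3 -c "
from h import *
print(bot.hand_in())"
```

```text
the job is handed in; nothing more can be done
None
```

I stacked all four cams home on the spindle, shut the jaw on their noses for over a second (pad pressed in about 5 mm, judged from the push force), then drew it back to about 74 mm and handed the job in at about 70 s; the hand-in returned no verdict.

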